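# Load a cassette through the sprung flap of a culture unit

### The job

Load the blue-topped cassette into the culture unit: lift it out of its rack, push it lengthwise through the orange spring flap of the sloping port, and keep pushing gently until you feel it bed firmly on the sprung rubber stop inside; then withdraw so that the flap swings shut behind it. Leave the other cassettes in the rack, and the bottle, jar, dish and filter on the bench, as they are.

Things in the scene. Friction and masses are not known exactly. Their poses are not given: they have to be found in the camera images.
- blue_mid (a point): Centre of the cassette to load: black block 20 x 50 x 100 mm (its x, y, z), blue band and top on the upper 25 mm, 0.08-0.17 kg. Starts upright (z up) in one of the rack's three pockets (which one varies), underside 6 mm above the bench, top at 106 mm; the rack hides the lowest 50 mm. Grip it across its 50 mm width, free on both sides.
- green_mid (a point): Centre of a like cassette with a green top, in another pocket; stays in the rack.
- yellow_mid (a point): Centre of a like cassette with a yellow top, in another pocket; stays in the rack.
- rack: Fixed black rack, 200 (x) x 70 (y) x 50 mm; origin at the centre of its underside. Three pockets in a row along its x, 64 mm apart, the middle one at the origin, 44 mm deep, about 2 mm of play round a cassette. The cassettes' axes are parallel to the rack's.
- port (a point): Entrance of the fixed unit's chute, in the plane of the shut flap, on the centre line of a cassette lying on the chute floor. x points into the chute, 55 deg below level, away from the robot; y level, across; z from the floor towards the hinge. The cassette's length goes along x, its 50 mm width along y. Passage 58 mm wide in y between side walls that begin at x = 6 mm; floor z = -10, hinge z = 19, roof z = 23 mm.
- flap (a joint): Orange flap in the entrance, 54 mm wide, 28 mm long, hinged at its upper edge. 0 = shut; swings inward to at most 1.45 rad; a spring shuts it. 3-5 N starts it; it lies on a passing cassette at about 1.3 rad and pinches it, so one let go half-way stays put. It clears once the outer end is about 27 mm inside. Pushing takes up to about 5 N; bedded on the stop, it takes 6 N or more on top.
- medium_mid (a point): Centre of an amber bottle with a blue cap, 60 mm across, 150 mm tall, standing; leave alone.
- dish_mid (a point): Centre of a clear dish, 90 mm across, 16 mm high; leave alone.
- filter_mid (a point): Centre of a blue disc filter, 34 mm across, 14 mm high; leave alone.
- vial_mid (a point): Centre of a small glass jar with a white cap, 28 mm across, 50 mm tall, standing; leave alone.
- port_lip (a point): Point 7 mm outside the port on its centre line (axes as the port's): level with the outer edge of the blue lip that juts from the floor side of the entrance and slopes 3 mm away from the chute floor. Nothing else juts over 5 mm out of the flap plane. Fingers beside the cassette do not fit into the entrance: the rest must be pushed in by closed fingertips through the open flap.
- buffer (a joint): How far the rubber stop at the chute's end is pressed in (m; 0 free, 4 mm at most, about 10 N per mm). Its free face lies 129 to 137 mm inside the flap plane, set differently each time: find it by touch. A cassette home on it has its outer end 29 to 37 mm inside. A spring leaf brakes the last 45 mm or so: no sliding home by itself. 0.6 mm (6 N) is bedded; over 3 mm (30 N) is too hard.

How it is judged (in metres and radians):
On the way, in this order (a step that is already met when the one before it is completed fails the run):
1. the cassette, lying along the chute, has pushed the flap open and is part-way through it (value of joint flap above 0.8 rad and x of blue_mid in the frame of port above -0.025 m and angle between the z axis of blue_mid and the x axis of port, either way round below 0.2 rad), for 0.1 s.
2. the cassette is pressed home: the rubber stop gives by more than 0.6 mm (value of joint buffer above 0.0006 m and x of blue_mid in the frame of port above 0.0775 m), for 0.05 s.
At the end, for the whole second after the job is handed in: The blue cassette rests in the chute, its centre 77 to 91 mm inside the flap plane, within 6 mm of the chute's middle and 0.15 rad of its line; the flap is shut (under 0.06 rad); the green and yellow cassettes are within 20 mm of their start (x of blue_mid in the frame of port between 0.077 and 0.091 m and y of blue_mid in the frame of port between -0.006 and 0.006 m and angle between the z axis of blue_mid and the x axis of port, either way round below 0.15 rad and value of joint flap below 0.06 rad and linear speed of blue below 0.02 m/s and distance of each of green_mid, yellow_mid from where it was at the start of the episode below 0.02 m); the robot touches nothing.
It fails at once if the cassette is rammed against the unit with more than 45 N (contact force between blue and unit above 45 N).
It fails at once if the rubber stop is driven in by more than 3 mm (value of joint buffer above 0.003 m).
It fails at once if the green or yellow cassette is pulled out or displaced by more than 20 mm (distance of any of green_mid, yellow_mid from where it was at the start of the episode above 0.02 m).
It fails at once if the bottle, jar, dish or filter is displaced by more than 30 mm (distance of any of medium_mid, vial_mid, dish_mid, filter_mid from where it was at the start of the episode above 0.03 m).
It also fails if it takes over 48 s, if anything falls off the work surface, if the arm or the gripper's body presses on something with over 40 N, if the wrist force passes 120 N, or if a joint passes its speed limit or range.

### The arm

A 6-joint arm with a two-finger parallel gripper is mounted at the origin on the work surface. World frame = base frame: x ahead of the robot, y to its left, z up, the work surface at z = 0. Lengths are in mm, angles in rad, forces in N, time in s.
With the tool pointing down it reaches from about 350 to 875 mm from the base axis. Payload 4.2 kg.
Tool frame: the origin (TCP) lies midway between the tips of the shut fingers; the grasp point (between the pads) lies 19 mm behind it (arm.tcp_to_grasp is the distance from the TCP to the grasp point, in mm); z points along the fingers, y is the line along which they close (so a half turn about z gives the same grasp; the last joint's range is limited). The gripper opens to 85 mm and grips with 20 to 120 N. Pads are 22 mm wide; open, the fingers measure 114 mm over their backs; the gripper's body (76 mm by 85 mm) begins 54 mm behind the grasp point. The pads swing forward as they close: fully open they stand 13 mm farther back than shut.
Start: joints at [1.525, 0.385, 0.008, 0, -1.194, -0.259], TCP at [187.532, 596.18, 231.312] pointing down, gripper open.
Joint ranges: [-3.14, 3.14], [-1.21, 2.06], [-1.07, 1.41], [-3.16, 2.05], [-2.99, -0.16], [-3.1, 3.1]. Speed limits (rad/s): [2.79, 2.79, 3.14, 3.14, 3.14, 3.14].

### API

Orientations are given as a unit quaternion [x, y, z, w].
In Python, from bench import arm, imaging, job, models gives the robot as it stands.
- The arm moves only by the tool arm_command, never from a script. Its argument "rows" is a list of rows, each an object with "grip": the opening, from 0 (shut) to 1 (fully open); "linear": the shift along the tool's x, y, z in mm, a list of three; "rot": the turn, a rotation vector about the tool's x, y, z in rad, a list of three. In form: [{"grip": grip, "linear": [tx, ty, tz], "rot": [rx, ry, rz]}, ...]. A call has 1 to 10 rows; each row is the pose to reach, as a shift and turn from the pose commanded when the call began, along the tool's axes at that moment; what a row does not reach only later rows make up. A row lasts 1/8 s, in which the tool goes at most 62.5 mm and 10.7 degrees, less where a joint would pass 70% of its speed; a pose out of reach is approached as far as the arm can. A call with a gripper value outside its range is refused whole. The fingers move at their own pace and stop on an object; the grip force is fixed at half the most. Time passes only in rows, so rows that repeat a pose let the fingers close. It gives the time, the measured TCP pose, the force, the opening and the grip force at its end, in the units of the state.
- arm.read_state(): the state, without advancing time (a new reading comes with each control period).
- imaging.get_image(name): name is "scene" or "top"; returns a dict with "frame" (480x640x3 uint8, red, green, blue), "fx", "fy", "cx", "cy" (pixels), "k1" (the pictures are not rectified: a ray, as slopes to the right and down, at radius r is drawn at 1 + k1 r^2 times it, then the intrinsics apply), "extrinsics" (4x4, takes a point from world to camera coordinates). Camera axes: x right, y down, z forward; pixel columns grow to the right and rows downward; lengths in mm; the calibration is good to about 2 mm. A picture is of the moment at which its call begins. There is no depth.
- job.job_done(): hands the job in; it is judged then, once.
Trained networks look in a picture, given as the dict that the camera call returned (one of the last four; its "shot" number tells which), for a name from the list of things; names that differ only in an ending like _2 or _b are one class to them, and where a whole thing is asked for, a point or a joint stands for the part that bears it (a point fixed in the world has none). Each returns a list of dicts, best first, with "score" (0 to 1); they miss things now and then, are a little off and sometimes report something else, mostly with a low value. They report only what shows in the picture. A call takes as long as a camera call.
- models.spot_in(picture, query): "rect" ([left, top, right, bottom] in pixels, round what is visible of it).
- models.tip_of(picture, query): "pixel" ([column, row] in pixels: a listed point, or the origin of a listed thing).
The state is a dict: "clock": time; "joints": joint angles; "joint_vel": joint speeds; "joint_efforts": joint torques, N m; "position": TCP position; "ee_rot": TCP orientation; "contact_force": force on the tool from outside, world axes, zero at the start; "wrist_torque": the same for the moment, N m; "gripper_width": finger opening in mm; "grasp_force": force on a finger pad.
Only numpy, scipy, OpenCV 4.12 (cv2) and the standard library are available. Lean on these libraries where they do the work, as an engineer would, in place of code of your own. Each camera call takes 0.05 s, during which the arm holds its last target. There are 200 camera calls.

## Working session

There is one attempt and no reset: what is moved stays moved. The work goes in short steps, Python scripts to look and compute and a tool call to move; the robot and the scene stay as the last step left them, time stands still between calls to the robot, and variables do not carry over. Pictures are saved under pics/ and viewed, at most 12 in all, crops included, and the job is handed in when it is done.

Besides the shell and the picture viewer there is one more tool, called after "Call:" by a JSON object that holds its "name" and its "arguments". arm_command: Moves the arm, as the interface text tells. Its arguments: {"type":"object","properties":{"rows":{"type":"array"}},"required":["rows"]}

```bash
mkdir -p pics
cat > h.py <<'E'
import numpy as np, cv2
from scipy.spatial.transform import Rotation as R
from scipy.optimize import least_squares
from bench import arm, imaging, job, models
def ray(p,px):
    E=np.array(p["extrinsics"]);d=np.array([(px[0]-p["cx"])/p["fx"],(px[1]-p["cy"])/p["fy"]])
    u=d.copy()
    for _ in range(30): u=d/(1+p["k1"]*(u@u))
    v=E[:3,:3].T@np.array([u[0],u[1],1]); return -E[:3,:3].T@E[:3,3], v/np.linalg.norm(v)
def proj(p,X):
    E=np.array(p["extrinsics"]);c=E[:3,:3]@np.array(X)+E[:3,3];u=c[:2]/c[2];u=u*(1+p["k1"]*(u@u))
    return np.array([u[0]*p["fx"]+p["cx"],u[1]*p["fy"]+p["cy"]])
def onz(p,px,z):
    o,d=ray(p,px);return o+d*(z-o[2])/d[2]
def tri(pa,a,pb,b):
    A=[];B=[]
    for p,x in((pa,a),(pb,b)):
        o,d=ray(p,x);M=np.eye(3)-np.outer(d,d);A.append(M);B.append(M@o)
    X=np.linalg.lstsq(np.vstack(A),np.hstack(B),rcond=None)[0]
    return X,[np.linalg.norm(A[i]@X-B[i]) for i in(0,1)]
def save(p,n): cv2.imwrite("pics/"+n,p["frame"][:,:,::-1])
E
python3 - <<'E'
from h import *
np.set_printoptions(precision=1,suppress=True)
s=imaging.get_image("scene");t=imaging.get_image("top")
save(s,"s0.png");save(t,"t0.png")
for p in(s,t):
    E=np.array(p["extrinsics"]);print("cam",-E[:3,:3].T@E[:3,3],E[2,:3],p["fx"],p["k1"])
for n in["blue_mid","green_mid","yellow_mid","rack","port","port_lip","medium_mid","dish_mid","filter_mid","vial_mid"]:
    a=models.tip_of(s,n);b=models.tip_of(t,n)
    print(n,[(np.array(x["pixel"]),round(x["score"],2)) for x in a[:2]],[(np.array(x["pixel"]),round(x["score"],2)) for x in b[:2]])
    if a and b: print("   ",*tri(s,a[0]["pixel"],t,b[0]["pixel"]))
for n in ["flap","blue_mid"]:
  for p in (s,t): print(n,[(np.array(x["rect"]),round(x["score"],2)) for x in models.spot_in(p,n)[:2]])
E
```

```text
cam [1147.1 -875.3  807.7] [-0.4  0.7 -0.5] 560.6442959432459 -0.03557224671895
cam [ 433.5   32.  1396.3] [ 0.1  0.  -1. ] 545.8215178747838 -0.16373694949475645
blue_mid [(array([265.7, 337.5]), 0.96), (array([244.9, 322.6]), 0.29)] [(array([485.8, 261.5]), 0.58), (array([414.3, 231.4]), 0.54)]
    [ 566.5 -312.4  126.6] [np.float64(78.22523032283199), np.float64(78.2252303228322)]
green_mid [(array([227.4, 307.9]), 0.58)] [(array([409.5, 287.9]), 0.8)]
    [ 450.8 -183.3   53.5] [np.float64(4.60341949301175), np.float64(4.603419493011519)]
yellow_mid [(array([247. , 322.4]), 0.89)] [(array([410.3, 263. ]), 0.51), (array([413.1, 233.5]), 0.37)]
    [ 511.5 -190.2   44.6] [np.float64(3.1725524548977106), np.float64(3.172552454897571)]
rack [(array([248. , 343.8]), 0.69)] [(array([407.3, 261.8]), 0.82)]
    [ 515.5 -193.7  -10.6] [np.float64(0.017053034524868557), np.float64(0.01705303452493076)]
port [] [(array([286.8, 265.5]), 0.97)]
port_lip [(array([317.7, 209.9]), 0.86)] [(array([286.8, 261.6]), 0.81), (array([350.6, 296.6]), 0.25)]
    [509.1 104.1 178.9] [np.float64(3.60304135
[... 354 characters left out ...]
2266505734), np.float64(0.6940052266506899)]
filter_mid [(array([351.4, 340.2]), 0.6)] [(array([361.5, 192.2]), 0.42)]
    [702.1 -78.5  -0.3] [np.float64(3.5612583462247605), np.float64(3.561258346225333)]
vial_mid [(array([260.3, 283.1]), 0.78)] [(array([488.5, 261. ]), 0.53), (array([135.3, 308.3]), 0.49)]
    [ 554.7 -289.8  230.8] [np.float64(70.6255858274654), np.float64(70.62558582746499)]
flap [(array([203. , 309.3, 292.2, 370.5]), 0.75), (array([316.4, 205.6, 322.3, 213.2]), 0.65)]
flap [(array([275.4, 257.7, 304.8, 274. ]), 0.63)]
blue_mid [(array([252.7, 307.9, 281. , 343.2]), 0.87)]
blue_mid [(array([403.3, 227.7, 430.2, 241.5]), 0.8), (array([266.2, 223. , 309.1, 276. ]), 0.73)]
```

View pics/s0.png

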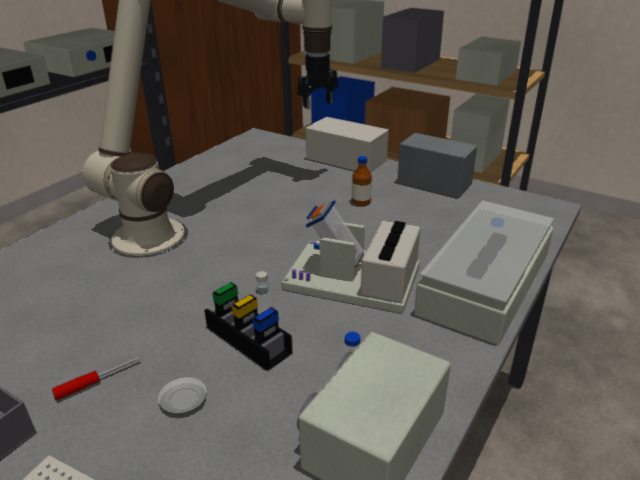

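View pics/t0.png

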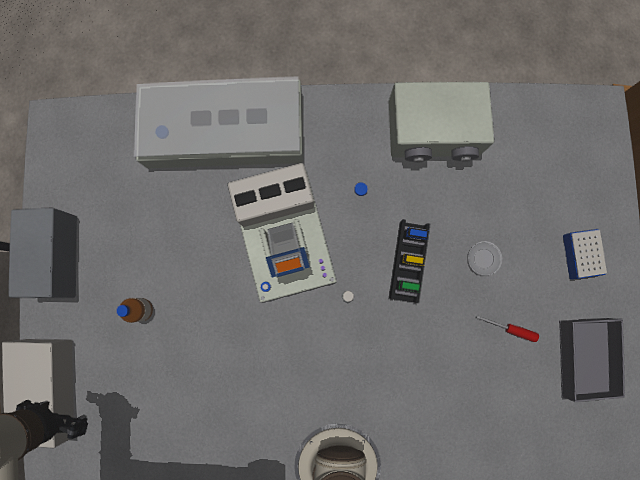

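The scene view shows green, yellow and blue cassettes in the rack, with blue at (265,322), and the port with its orange flap at (318,211). In the top view blue is at (418,233) on the far end of the rack, the orange flap is at (288,266), and the jar sits between them at (348,296). Next I'll segment by colour to refine the positions.

Run:
```python
from h import *
np.set_printoptions(precision=1,suppress=True)
s=imaging.get_image("scene");t=imaging.get_image("top")
def mask(p,rng,box):
    f=cv2.cvtColor(np.ascontiguousarray(p["frame"]),cv2.COLOR_RGB2HSV);m=cv2.inRange(f,(rng[0],110,60),(rng[1],255,255))
    k=np.zeros_like(m);k[box[1]:box[3],box[0]:box[2]]=1;m=m*k
    n,l,st,c=cv2.connectedComponentsWithStats(m);i=1+np.argmax(st[1:,4]);return (l==i).astype(np.uint8),c[i],st[i]
# cassettes, top face at z=106
for n,r in(("blue",(100,130)),("yellow",(18,32)),("green",(45,85))):
    m,c,st=mask(t,r,(395,215,435,305));rect=cv2.minAreaRect(cv2.findContours(m,0,1)[0][0])
    P=np.array([onz(t,q,106)[:2] for q in cv2.boxPoints(rect)])
    e=[P[1]-P[0],P[2]-P[1]];
    print(n,c,onz(t,c,106),"rect",P.mean(0),[ (np.linalg.norm(v),np.degrees(np.arctan2(v[1],v[0]))) for v in e])
mt,ct,st=mask(t,(3,17),(260,240,320,290));ms,cs,ss=mask(s,(3,17),(300,195,340,230))
print("flap",ct,st,cs,ss);X,r=tri(s,cs,t,ct);print("tri",X,r)
def corners(q,tdeg=55):
    d=np.array([np.cos(q[3]),np.sin(q[3]),0]);b=np.radians(55);x=np.cos(b)*d-[0,0,np.sin(b)];z=np.sin(b)*d+[0,0,np.cos(b)];y=np.cross(z,x)
    return np.array([q[:3]+y*u+z*v for u,v in((-27,-14),(27,-14),(27,14),(-27,14))]),x,y,z
def mom(poly):
    M=cv2.moments(poly.astype(np.float32).reshape(-1,1,2));a=M["m00"];return np.array([M["m10"]/a,M["m01"]/a,M["mu20"]/a,M["mu11"]/a,M["mu02"]/a])
def mm(m):
    M=cv2.moments(m,True);a=M["m00"];return np.array([M["m10"]/a,M["m01"]/a,M["mu20"]/a,M["mu11"]/a,M["mu02"]/a])
W=np.array([1,1,.1,.1,.1])
def f(q):
    C=corners(q)[0];return np.r_[W*(mom(np.array([proj(t,c) for c in C]))-mm(mt)),(W*(mom(np.array([proj(s,c) for c in C]))-mm(ms)))[:2]]
o=least_squares(f,[*X,.26],x_scale=[10,10,10,.1]);C,x,y,z=corners(o.x);print("fit",o.x,np.degrees(o.x[3]),o.fun)
print("port",o.x[:3]-5*z,"x",x.round(3),"y",y.round(3),"z",z.round(3))
a=t["frame"][205:315,225:440];a=cv2.resize(a,None,fx=3.7,fy=3.7,interpolation=cv2.INTER_CUBIC)
b=cv2.resize(s["frame"][190:250,280:380],None,fx=3.2,fy=3.2,interpolation=cv2.INTER_CUBIC)
c=np.zeros((a.shape[0]+b.shape[0],a.shape[1],3),np.uint8);c[:a.shape[0]]=a;c[a.shape[0]:,:b.shape[1]]=b
cv2.imwrite("pics/c1.png",c[:600,:800,::-1])
print(arm.read_state())
```

```text
blue [418.1 232.6] [ 577.8 -204.   106. ] rect [ 577.8 -203.9] [(np.float64(14.314174015126117), np.float64(-10.662451880103353)), (np.float64(40.139891031278744), np.float64(-99.60001047807422))]
yellow [414.4 258.9] [ 515.  -192.2  106. ] rect [ 514.9 -192.3] [(np.float64(16.83576702821782), np.float64(-14.466702031720606)), (np.float64(40.228743655782345), np.float64(-103.65092142161473))]
green [410.6 285.7] [ 451.8 -180.6  106. ] rect [ 451.8 -180.5] [(np.float64(15.546702390747349), np.float64(-11.669652091679351)), (np.float64(40.70326883378825), np.float64(-101.10745994515366))]
flap [288.  264.6] [276 257  25  16 239] [316.8 211.3] [311 204  13  15  63]
tri [504.4 103.3 173.8] [np.float64(1.3830781420177092), np.float64(1.3830781420175249)]
fit [504.4 103.3 173.8   0.3] 14.878847275285167 [ 0.4  0.4 -0.   0.   0.1  0.5  0. ]
port [500.4 102.2 171. ] x [ 0.6  0.1 -0.8] y [-0.3  1.   0. ] z [0.8 0.2 0.6]
{'clock': 1.4, 'joints': array([ 1.5,  0.4,  0. , -0. , -1.2, -0.3]), 'joint_vel': array([ 0.,  0., -0.,  0., -0.,  0.]), 'joint_efforts': array([ -0. , -39.2,  18.9,   4.2,  -0. ,   0. ]), 'position': array([187.6, 596.2, 231.3]), 'ee_rot': array([ 1. , -0.2, -0. ,  0. ]), 'contact_force': array([-0.1,  1.3, -0.4]), 'wrist_torque': array([ 0., -0., -0.]), 'grasp_force': 0.0, 'gripper_width': 85.64517128985848}
```

View pics/c1.png

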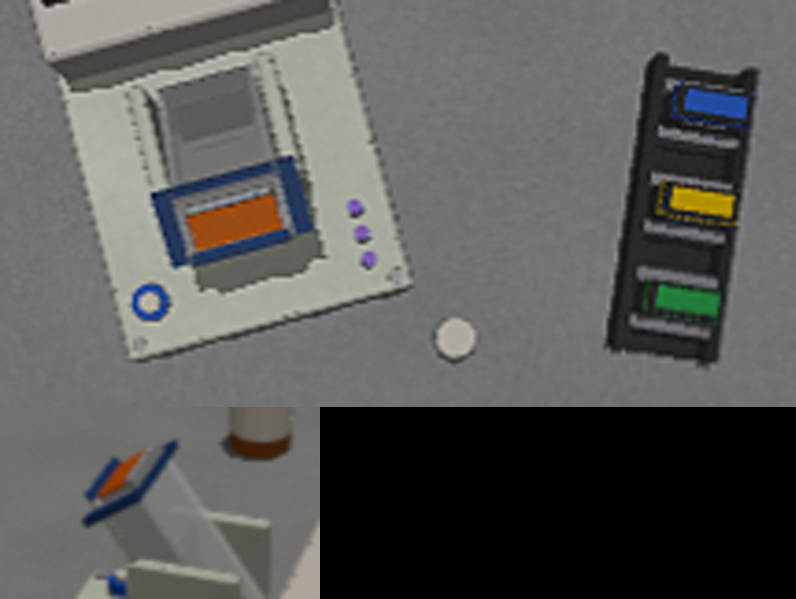

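The networks and the colour fit agree. The cassette spacing comes out at 64 mm and the rack yaw at -10.5°. The port is at about (500,102,171) with heading 14.9°. Now I'll add a helper for the moves and go to the rack.

```bash
cat >> h.py <<'E'
np.set_printoptions(precision=3,suppress=True)
def frame(yawdeg,pitch):  # tool z: pitch deg below level along heading; tool y = -left
    a=np.radians(yawdeg);b=np.radians(pitch);d=np.array([np.cos(a),np.sin(a),0])
    z=np.cos(b)*d-[0,0,np.sin(b)];x=np.sin(b)*d+[0,0,np.cos(b)];return np.c_[x,np.cross(z,x),z]
PORT=np.array([500.4,102.2,171.0]);PR=frame(14.9,55)
def at(x,y,z): return PORT+PR@np.array([x*PR[0,0]*0+0,0,0]) + x*PR[:,2]-y*PR[:,1]+z*PR[:,0]
def rel(P,T,R0=None,P0=None):
    st=arm.read_state();R0=R.from_quat(st["ee_rot"]).as_matrix() if R0 is None else R0;P0=st["position"] if P0 is None else P0
    print("lin",(R0.T@(np.array(P)-P0)).round(1),"rot",R.from_matrix(R0.T@T).as_rotvec().round(4))
def inport():
    st=arm.read_state();d=st["position"]-PORT;T=R.from_quat(st["ee_rot"]).as_matrix();f=st["contact_force"]
    print("t",st["clock"],"port xyz",d@PR[:,2],-d@PR[:,1],d@PR[:,0],"roterr",R.from_matrix(PR.T@T).as_rotvec(),"F",f@PR[:,2],-f@PR[:,1],f@PR[:,0],"w",st["gripper_width"],st["grasp_force"],"j",st["joints"])
E
python3 - <<'E'
from h import *
print(frame(14.9,55)); G=frame(-10.5,90)
rel([577.8,-204,230],G)
E
```

```text
[[ 0.792  0.257  0.554]
 [ 0.211 -0.966  0.147]
 [ 0.574  0.    -0.819]]
lin [612.4 646.1   1.3] rot [ 0.     0.    -0.122]
```

Call:
{"name": "arm_command", "arguments": {"rows": [{"grip": 1, "linear": [61, 65, -25], "rot": [0, 0, -0.05]}, {"grip": 1, "linear": [612, 646, -25], "rot": [0, 0, -0.122]}, {"grip": 1, "linear": [612, 646, -25], "rot": [0, 0, -0.122]}, {"grip": 1, "linear": [612, 646, -25], "rot": [0, 0, -0.122]}, {"grip": 1, "linear": [612, 646, -25], "rot": [0, 0, -0.122]}, {"grip": 1, "linear": [612, 646, -25], "rot": [0, 0, -0.122]}, {"grip": 1, "linear": [612, 646, -25], "rot": [0, 0, -0.122]}, {"grip": 1, "linear": [612, 646, -25], "rot": [0, 0, -0.122]}, {"grip": 1, "linear": [612, 646, -25], "rot": [0, 0, -0.122]}, {"grip": 1, "linear": [612, 646, -25], "rot": [0, 0, -0.122]}]}}

```text
clock: 2.65
position: [461.0, 34.6, 254.3]
ee_rot: [0.996, -0.091, 0.001, -0.0]
contact_force: [1.0, 0.8, 0.1]
gripper_width: 85.6
grasp_force: 0.0
```

Run:
```python
from h import *
rel([577.8,-204,180],frame(-10.5,90))
```

```text
lin [158.1 213.5  74.3] rot [-0.001 -0.001  0.001]
```

Call:
{"name": "arm_command", "arguments": {"rows": [{"grip": 1, "linear": [158, 213, 74], "rot": [0, 0, 0]}, {"grip": 1, "linear": [158, 213, 74], "rot": [0, 0, 0]}, {"grip": 1, "linear": [158, 213, 74], "rot": [0, 0, 0]}, {"grip": 1, "linear": [158, 213, 74], "rot": [0, 0, 0]}, {"grip": 1, "linear": [158, 213, 74], "rot": [0, 0, 0]}, {"grip": 1, "linear": [158, 213, 74], "rot": [0, 0, 0]}, {"grip": 1, "linear": [158, 213, 74], "rot": [0, 0, 0]}]}}

```text
clock: 3.52
position: [576.8, -200.9, 180.3]
ee_rot: [0.996, -0.091, 0.0, -0.0]
contact_force: [0.4, -0.6, -0.4]
gripper_width: 84.9
grasp_force: 0.0
```

Run:
```python
from h import *
rel([577.8,-204,72],frame(-10.5,90))
s=imaging.get_image("scene");save(s,"s2.png")
cv2.imwrite("pics/s2c.png",cv2.resize(s["frame"][200:380,180:340],None,fx=3.2,fy=3.2)[:,:,::-1])
```

```text
lin [  1.5   2.9 108.3] rot [-0.    -0.001  0.001]
```

View pics/s2c.png

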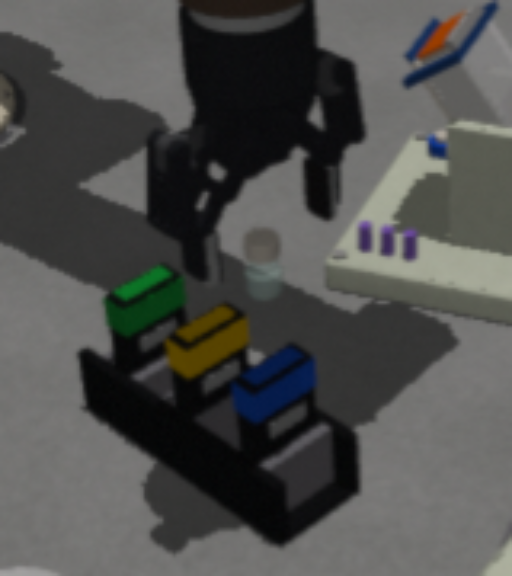

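The open gripper hangs squarely above the blue cassette, with the fingers either side of its width. Next: descend and close.

Call:
{"name": "arm_command", "arguments": {"rows": [{"grip": 1, "linear": [1.5, 2.9, 45], "rot": [0, 0, 0]}, {"grip": 1, "linear": [1.5, 2.9, 85], "rot": [0, 0, 0]}, {"grip": 1, "linear": [1.5, 2.9, 108], "rot": [0, 0, 0]}, {"grip": 1, "linear": [1.5, 2.9, 108], "rot": [0, 0, 0]}, {"grip": 1, "linear": [1.5, 2.9, 108], "rot": [0, 0, 0]}]}}

```text
clock: 4.2
position: [579.0, -204.2, 73.6]
ee_rot: [0.996, -0.09, 0.002, 0.0]
contact_force: [0.1, -0.0, 0.9]
gripper_width: 85.7
grasp_force: 0.0
```

Call:
{"name": "arm_command", "arguments": {"rows": [{"grip": 0, "linear": [0, 0, 0], "rot": [0, 0, 0]}, {"grip": 0, "linear": [0, 0, 0], "rot": [0, 0, 0]}, {"grip": 0, "linear": [0, 0, 0], "rot": [0, 0, 0]}, {"grip": 0, "linear": [0, 0, 0], "rot": [0, 0, 0]}, {"grip": 0, "linear": [0, 0, 0], "rot": [0, 0, 0]}, {"grip": 0, "linear": [0, 0, 0], "rot": [0, 0, 0]}]}}

```text
clock: 4.95
position: [578.8, -204.9, 73.0]
ee_rot: [0.996, -0.091, 0.001, 0.0]
contact_force: [-1.1, 2.0, 5.9]
gripper_width: 49.2
grasp_force: 62.7
```

Call:
{"name": "arm_command", "arguments": {"rows": [{"grip": 0, "linear": [0, 0, -25], "rot": [0, 0, 0]}, {"grip": 0, "linear": [0, 0, -60], "rot": [0, 0, 0]}, {"grip": 0, "linear": [0, 0, -120], "rot": [0, 0, 0]}, {"grip": 0, "linear": [0, 0, -180], "rot": [0, 0, 0]}, {"grip": 0, "linear": [0, 0, -230], "rot": [0, 0, 0]}, {"grip": 0, "linear": [0, 0, -230], "rot": [0, 0, 0]}, {"grip": 0, "linear": [0, 0, -230], "rot": [0, 0, 0]}]}}

```text
clock: 5.82
position: [577.1, -204.5, 300.2]
ee_rot: [0.996, -0.091, -0.001, -0.001]
contact_force: [0.5, 0.4, -1.7]
gripper_width: 49.6
grasp_force: 62.6
```

Run:
```python
from h import *
inport()
# TCP waypoint: cassette lower end is 67 ahead of TCP; stand 60 mm off => TCP x=-127, z=+3
for x in(-200,-127): P=at(x,0,3);print(P);rel(P,PR)
s=imaging.get_image("scene");t=imaging.get_image("top")
save(s,"s3.png");save(t,"t3.png")
st=arm.read_state()
for p in(s,t): print(proj(p,st["position"]),[x["pixel"] for x in models.tip_of(p,"blue_mid")[:2]],proj(p,st["position"]+np.array([0,0,-17])))
```

```text
t 5.825 port xyz -108.60265759071535 -316.1389107956299 70.18738927799401 roterr [-0.134 -0.603  0.43 ] F 1.7556733003817757 0.2904895736559475 -0.49604641943132854 w 49.577104066248204 62.559131383895874 j [-0.077  0.327  0.094 -0.001 -1.34   1.465]
[391.917  73.335 336.551]
lin [-232.8 -239.5  -35.5] rot [ 0.134  0.603 -0.43 ]
[432.38   84.101 276.753]
lin [-194.8 -257.4   24.2] rot [ 0.134  0.603 -0.43 ]
[257.364 229.438] [[256.0, 237.5]] [258.01  237.529]
[435.086 222.001] [[428.7, 220.6]] [433.393 223.109]
```

View pics/s3.png

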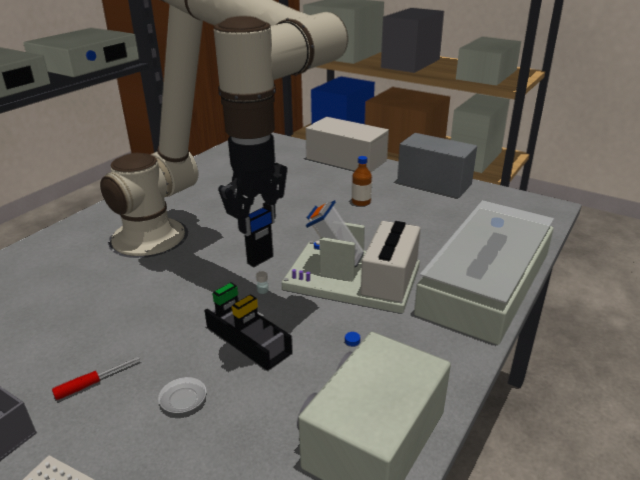

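The blue cassette (about (258,238)) hangs upright in the gripper, and green and yellow are still in the rack. Next I'll swing to the standoff in front of the port.

Call:
{"name": "arm_command", "arguments": {"rows": [{"grip": 0, "linear": [-233, -240, -36], "rot": [0.134, 0.603, -0.43]}, {"grip": 0, "linear": [-233, -240, -36], "rot": [0.134, 0.603, -0.43]}, {"grip": 0, "linear": [-233, -240, -36], "rot": [0.134, 0.603, -0.43]}, {"grip": 0, "linear": [-233, -240, -36], "rot": [0.134, 0.603, -0.43]}, {"grip": 0, "linear": [-233, -240, -36], "rot": [0.134, 0.603, -0.43]}, {"grip": 0, "linear": [-233, -240, -36], "rot": [0.134, 0.603, -0.43]}, {"grip": 0, "linear": [-233, -240, -36], "rot": [0.134, 0.603, -0.43]}, {"grip": 0, "linear": [-233, -240, -36], "rot": [0.134, 0.603, -0.43]}, {"grip": 0, "linear": [-233, -240, -36], "rot": [0.134, 0.603, -0.43]}]}}

```text
clock: 7.15
position: [392.9, 72.5, 337.3]
ee_rot: [0.946, 0.123, 0.299, -0.038]
contact_force: [-0.8, -0.2, -2.0]
gripper_width: 49.2
grasp_force: 62.7
```

Run:
```python
from h import *
inport(); rel(at(-100,0,3),PR)
```

```text
t 7.15 port xyz -200.17736191841198 -1.0739796574428082 4.019429409345297 roterr [-0.003  0.     0.001] F 1.154127956522284 0.043608320029976104 -1.8335228134295076 w 49.23621092644083 62.698341608047485 j [ 0.796 -0.435 -0.824  0.478 -0.699  0.739]
lin [ -1.1  -1.4 100.2] rot [ 0.003 -0.001 -0.001]
```

Call:
{"name": "arm_command", "arguments": {"rows": [{"grip": 0, "linear": [-1, -1.4, 50], "rot": [0.003, 0, 0]}, {"grip": 0, "linear": [-1, -1.4, 100], "rot": [0.003, 0, 0]}, {"grip": 0, "linear": [-1, -1.4, 105], "rot": [0.003, 0, 0]}, {"grip": 0, "linear": [-1, -1.4, 105], "rot": [0.003, 0, 0]}, {"grip": 0, "linear": [-1, -1.4, 105], "rot": [0.003, 0, 0]}]}}

```text
clock: 7.78
position: [450.2, 90.1, 253.2]
ee_rot: [0.945, 0.124, 0.301, -0.04]
contact_force: [0.1, 0.3, -0.8]
gripper_width: 48.9
grasp_force: 62.7
```

Run:
```python
from h import *
inport()
s=imaging.get_image("scene");t=imaging.get_image("top")
a=cv2.resize(s["frame"][160:280,260:370],None,fx=4,fy=4,interpolation=cv2.INTER_CUBIC);b=cv2.resize(t["frame"][215:335,240:340],None,fx=4,fy=4,interpolation=cv2.INTER_CUBIC)
cv2.imwrite("pics/c4.png",np.hstack([a,b[:480]])[:,:800,::-1])
st=arm.read_state()
# expected cassette corners in scene picture crop
for x in(67,-33):
  for y in(-25,25):
    for z in(-10,10):
      X=st["position"]+PR@np.array([z,-y,x]);print(x,y,z,(proj(s,X)-[260,160])*4,(proj(t,X)-[240,215])*4)
for n,y,z in(("floorL",29,-10),("floorR",-29,-10),("hingeL",27,19),("hingeR",-27,19)): X=at(0,y,z);print(n,(proj(s,X)-[260,160])*4,(proj(t,X)-[240,215])*4)
```

```text
t 7.775 port xyz -96.93116069393606 1.1910855389903365 4.840885821422763 roterr [ 0.002  0.005 -0.   ] F 0.814547374747183 0.2984824550110466 -0.3084048054670567 w 48.85460071294045 62.71074056625366 j [ 0.584 -0.205 -0.976  0.732 -0.275  0.591]
67 -25 -10 [174.651 188.981] [244.89  231.392]
67 -25 10 [200.93  175.286] [235.783 201.744]
67 25 -10 [202.044 151.46 ] [157.874 256.818]
67 25 10 [227.733 137.901] [148.046 227.387]
-33 -25 -10 [75.947 48.206] [270.405 332.106]
-33 -25 10 [102.02   33.078] [260.81  301.101]
-33 25 -10 [106.975  14.232] [176.673 359.461]
-33 25 10 [132.48   -0.682] [166.22  328.714]
floorL [225.122 192.862] [150.988 236.614]
floorR [194.329 237.666] [249.605 207.789]
hingeL [261.401 175.262] [140.388 193.524]
hingeR [233.668 216.797] [233.277 166.367]
```

View pics/c4.png

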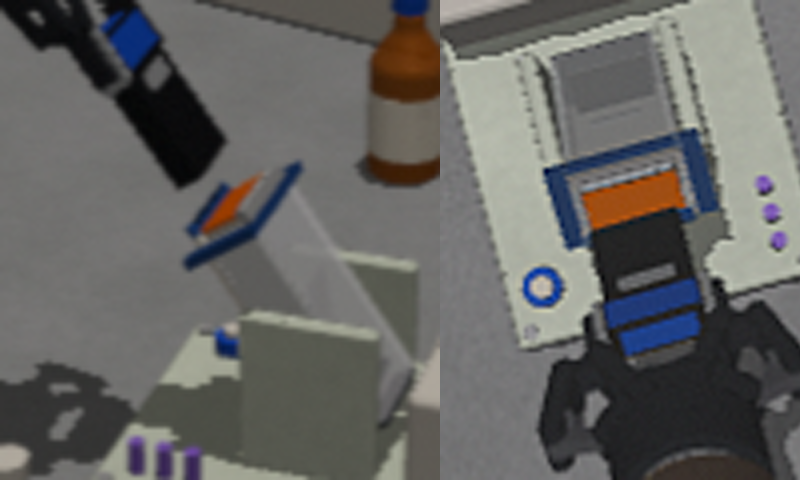

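The cassette is aligned with the flap. In the scene crop its nose is at (180,187)-(225,142), within about 1 px of the prediction, and in the top crop it is centred below the orange flap. However, j5 is at -0.275 and nearing its -0.16 limit, so I'll fit the kinematics from the recorded poses before going deeper.

```bash
cat > kin.py <<'E'
from h import *
Ax=lambda a:R.from_rotvec([a,0,0]).as_matrix()
Ay=lambda a:R.from_rotvec([0,a,0]).as_matrix()
Az=lambda a:R.from_rotvec([0,0,a]).as_matrix()
def fk(q,k):
    A=Az(q[0]);F=A@Ay(q[1]-q[2]);W=F@Ax(q[3])@Ay(-q[4])@Ax(q[5])
    p=A@np.array([k[0],k[1],k[2]])+A@Ay(q[1])@np.array([0,0,k[3]])+F@np.array([k[4],k[7],k[5]])+W@np.array([k[6],0,0])
    return p,W
D=[([1.525,.385,.008,0,-1.194,-.259],[187.53,596.18,231.31],[1,-.2,0,0]),
([-.077,.327,.094,-.001,-1.34,1.465],[577.1,-204.5,300.2],[.996,-.091,-.001,-.001]),
([.796,-.435,-.824,.478,-.699,.739],[392.9,72.5,337.3],[.946,.123,.299,-.038]),
([.584,-.205,-.976,.732,-.275,.591],[450.2,90.1,253.2],[.945,.124,.301,-.04])]
K0=[0,100,300,400,400,0,250,0]
def fit():
    f=lambda k:np.r_[np.concatenate([fk(q,k)[0]-p for q,p,_ in D]),.01*(np.array(k)-K0)]
    return least_squares(f,K0)
LO=np.array([-3.14,-1.21,-1.07,-3.16,-2.99,-3.1]);HI=np.array([3.14,2.06,1.41,2.05,-.16,3.1])
E
python3 - <<'E'
from kin import *
for q,p,e in D:
    T=R.from_quat(e).as_matrix();W=fk(q,K0)[1];print("const",R.from_matrix(W.T@T).as_rotvec())
o=fit();print(o.x,o.fun[:12].round(1))
E
```

```text
const [-0.751  1.437 -0.751]
const [1.365 1.104 1.362]
const [1.26  0.186 2.021]
const [1.277 0.631 1.729]
[ 406.36   -37.584 -138.558  324.018   48.373  104.535  -46.359 -137.548] [ 15.4   6.7  56.2 -10.6 -14.8   5.  -26.1  32.2 -65.7   3.4 -10.3   4.5]
```

Run:
```python
import kin; from kin import *
import itertools
for s in itertools.product((1,-1),repeat=4):
    g=lambda q:Az(s[0]*q[0])@Ay(q[1]-q[2])@Ax(s[1]*q[3])@Ay(-s[2]*q[4])@Ax(s[3]*q[5])
    Cs=[R.from_matrix(g(q).T@R.from_quat(e).as_matrix()) for q,p,e in D]
    m=R.concatenate(Cs).mean();err=[(m.inv()*c).magnitude() for c in Cs];print(s,np.round(err,3),m.as_rotvec())
```

```text
(1, 1, 1, 1) [3.047 0.444 0.474 0.047] [1.299 0.677 1.702]
(1, 1, 1, -1) [0.639 0.559 0.43  0.923] [-1.601  1.203 -1.65 ]
(1, 1, -1, 1) [1.41  0.847 0.675 1.471] [ 1.84  -0.563 -0.013]
(1, 1, -1, -1) [1.959 1.981 0.116 0.909] [-2.918  0.538 -0.447]
(1, -1, 1, 1) [1.98  1.559 0.106 0.19 ] [-2.117  0.211 -2.117]
(1, -1, 1, -1) [0.068 0.023 0.023 0.022] [-1.193  1.22  -1.193]
(1, -1, -1, 1) [0.961 1.011 0.528 1.336] [ 2.107 -1.278  0.023]
(1, -1, -1, -1) [1.784 1.872 0.131 0.805] [-2.163  1.192  0.134]
(-1, 1, 1, 1) [0.666 0.348 0.495 0.499] [1.361 1.298 1.17 ]
(-1, 1, 1, -1) [0.756 2.386 0.167 0.191] [1.928 0.848 1.881]
(-1, 1, -1, 1) [1.067 2.281 0.103 0.849] [ 2.247  1.482 -0.473]
(-1, 1, -1, -1) [0.79  1.106 0.614 1.214] [-2.186 -1.334  0.132]
(-1, -1, 1, 1) [0.393 0.429 0.557 0.47 ] [1.667 1.289 1.749]
(-1, -1, 1, -1) [1.822 1.419 0.395 0.242] [-1.49   0.016 -2.165]
(-1, -1, -1, 1) [1.066 2.454 0.062 0.915] [-2.859 -1.087 -0.298]
(-1, -1, -1, -1) [1.232 1.01  0.756 1.398] [-1.97  -0.611 -0.036]
```

```bash
sed -i 's/Ax(q\[3\])@Ay(-q\[4\])@Ax(q\[5\])/Ax(-q[3])@Ay(-q[4])@Ax(-q[5])/' kin.py
cat >> kin.py <<'E'
C=R.from_rotvec(np.array([-1,1,-1])*2.0944/3**.5).as_matrix()
def ik(P,T,k,q0):
    def f(q):
        p,W=fk(q,k);return np.r_[(p-P)/100,R.from_matrix(T.T@W@C).as_rotvec()]
    o=least_squares(f,np.clip(q0,LO+.001,HI-.001),bounds=(LO,HI));return o.x,np.abs(o.fun).max()
E
python3 - <<'E'
from kin import *
o=fit();k=o.x;print(k,o.fun[:12].round(1))
q0=D[3][0]
for yaw in(0,-6,-10,-15,15,20):
  for pt in(0,-6,6):
    T=PR@Ax(np.radians(yaw))@Ay(np.radians(pt));print("yaw",yaw,"pitch",pt,"tool z in port x,y,z",[(PR[:,2]@T[:,2]).round(2),(-PR[:,1]@T[:,2]).round(2),(PR[:,0]@T[:,2]).round(2)])
    q=q0
    for x in(-97,-60,-35,-10,10,40):
        q,e=ik(at(x,0,3),T,k,q);print("  ",x,q.round(2),"err %.3f"%e) if (pt==0 or x in(-35,40)) else 0
E
```

```text
[ 174.698  -22.775  118.571  531.732  238.784   34.129  295.069 -122.729] [-14.3   5.4  28.8  -5.   14.7   4.9   4.    0.1 -37.2  13.  -22.6   3.4]
yaw 0 pitch 0 tool z in port x,y,z [np.float64(1.0), np.float64(-0.0), np.float64(-0.0)]
   -97 [ 0.68 -0.23 -1.    0.82 -0.33  0.42] err 0.000
   -60 [ 0.64 -0.1  -1.07  1.29 -0.21 -0.03] err 0.033
   -35 [ 0.6  -0.01 -1.07  1.5  -0.17 -0.23] err 0.082
   -10 [ 0.59  0.07 -1.07  1.77 -0.16 -0.49] err 0.124
   10 [ 0.57  0.14 -1.07  2.04 -0.16 -0.76] err 0.152
   40 [ 0.59  0.23 -1.07  2.05 -0.22 -0.81] err 0.194
yaw 0 pitch -6 tool z in port x,y,z [np.float64(0.99), np.float64(-0.0), np.float64(-0.1)]
   -35 [ 0.6  -0.01 -1.06  1.36 -0.17 -0.09] err 0.000
   40 [ 0.58  0.23 -1.06  2.05 -0.19 -0.79] err 0.107
yaw 0 pitch 6 tool z in port x,y,z [np.float64(0.99), np.float64(-0.0), np.float64(0.1)]
   -35 [ 0.6  -0.02 -1.07  1.55 -0.17 -0.28] err 0.172
   40 [ 0.6   0.22 -1.07  2.05 -0.23 -0.81] err 0.286
yaw -6 pitch 0 tool z in port x,y,z [np.float64(0.99), np.float64(-0.1), np.float64(-0.0)]
   -97 [ 0.79 -0.23 -1.01  0.96 -0.48  0.21] e
[... 3267 characters left out ...]
1.47 -0.32  2.99] err 0.000
   -60 [ 0.32 -0.   -1.02 -1.57 -0.3   3.1 ] err 0.073
   -35 [ 0.33  0.07 -1.01 -1.56 -0.29  3.1 ] err 0.129
   -10 [ 0.33  0.14 -0.98 -1.56 -0.28  3.1 ] err 0.182
   10 [ 0.33  0.2  -0.97 -1.55 -0.28  3.1 ] err 0.222
   40 [ 0.32  0.29 -0.93 -1.54 -0.28  3.1 ] err 0.276
yaw 20 pitch -6 tool z in port x,y,z [np.float64(0.93), np.float64(0.34), np.float64(-0.1)]
   -35 [ 0.31  0.09 -1.   -1.53 -0.31  3.1 ] err 0.041
   40 [ 0.32  0.3  -0.93 -1.51 -0.29  3.1 ] err 0.183
yaw 20 pitch 6 tool z in port x,y,z [np.float64(0.93), np.float64(0.34), np.float64(0.1)]
   -35 [ 0.34  0.05 -1.01 -1.6  -0.26  3.1 ] err 0.218
   40 [ 0.33  0.28 -0.94 -1.56 -0.27  3.1 ] err 0.369
```

```bash
sed -i 's/np.array(\[k\[4\],k\[7\],k\[5\]\])+W@np.array(\[k\[6\],0,0\])/np.array([k[4],0,k[5]])+F@Ax(-q[3])@Ay(-q[4])@np.array([k[6],0,k[7]])/' kin.py
cat > lim.py <<'E'
from kin import *
K=fit();k=K.x
E
python3 - <<'E'
from lim import *
print(k,K.fun[:12].round(1))
q0=D[3][0]
for yaw in(0,-8,-14):
  for pt in(0,-6,-12):
    T=PR@Ax(np.radians(yaw))@Ay(np.radians(pt));q=q0
    for x in(-97,-60,-35,-10,10,40):
        q,e=ik(at(x,0,3),T,k,q)
        if x in(-35,40) or (pt==0 and yaw==0): print(yaw,pt,x,q.round(2),"err %.3f"%e)
E
```

```text
[ -20.293 -159.143  133.503  573.983  311.626   79.995  385.454   98.114] [-0.5  8.4  8.3 -8.   1.3 -2.9  8.3 -3.9 -5.4 -6.6  4.1 -0.1]
0 0 -97 [ 0.56 -0.19 -0.97  0.71 -0.26  0.63] err 0.000
0 0 -60 [ 0.47 -0.08 -0.96  0.95 -0.16  0.45] err 0.010
0 0 -35 [ 0.46 -0.01 -0.93  1.16 -0.16  0.25] err 0.034
0 0 -10 [ 0.45  0.05 -0.9   1.4  -0.16  0.01] err 0.050
0 0 10 [ 0.44  0.1  -0.87  1.6  -0.16 -0.18] err 0.054
0 0 40 [ 0.44  0.18 -0.82  1.88 -0.16 -0.46] err 0.046
0 -6 -35 [ 0.5  -0.03 -0.95  0.65 -0.19  0.72] err 0.000
0 -6 40 [ 0.44  0.17 -0.86  1.16 -0.16  0.26] err 0.061
0 -12 -35 [ 0.56 -0.02 -0.88  0.34 -0.35  0.98] err 0.000
0 -12 40 [ 0.47  0.16 -0.89  0.58 -0.16  0.81] err 0.008
-8 0 -35 [ 0.63 -0.05 -0.93  1.15 -0.37  0.13] err 0.000
-8 0 40 [ 0.54  0.15 -0.87  1.59 -0.3  -0.26] err 0.000
-8 -6 -35 [ 0.64 -0.04 -0.89  0.83 -0.43  0.42] err 0.000
-8 -6 40 [ 0.53  0.15 -0.86  1.2  -0.28  0.12] err 0.000
-8 -12 -35 [ 0.66 -0.02 -0.83  0.58 -0.52  0.64] err 0.000
-8 -12 40 [ 0.56  0.15 -0.84  0.82 -0.34  0.47] err 0.000
-14 0 -35 [ 0.79 -0.07 -0.92  1.09 -0.59  0.06] err 0.000
-14 0 40 [ 0.68  0.13 -0.89  1.43 -0.47 -0.23] err 0.000
-14 -6 -35 [ 0.77 -0.04 -0.86  0.87 -0.61  0.28] err 0.000
-14 -6 40 [ 0.66  0.14 -0.85  1.15 -0.46  0.06] err 0.000
-14 -12 -35 [ 0.76 -0.02 -0.79  0.67 -0.67  0.47] err 0.000
-14 -12 40 [ 0.65  0.15 -0.8   0.87 -0.49  0.33] err 0.000
```

Run:
```python
from lim import *
q0=arm.read_state()["joints"]
for yaw in(-3,-4,-5):
    T=PR@Ax(np.radians(yaw));q=q0;print(-PR[:,1]@T[:,2])
    for x in(-97,-75,-60,-45,-30,-20,-10):
        q,e=ik(at(x,(30-x)*np.tan(np.radians(-yaw)),3),T,k,q);print(yaw,x,q.round(2),"err %.3f"%e)
yaw=-4;T=PR@Ax(np.radians(yaw))
for x in(-75,-60,-11): rel(at(x,(30-x)*.07,3),T)
```

```text
-0.05233595624294386
-3 -97 [ 0.66 -0.21 -0.94  0.79 -0.39  0.48] err 0.000
-3 -75 [ 0.59 -0.14 -0.95  0.91 -0.3   0.4 ] err 0.000
-3 -60 [ 0.55 -0.1  -0.95  1.01 -0.26  0.33] err 0.000
-3 -45 [ 0.52 -0.05 -0.94  1.12 -0.22  0.25] err 0.000
-3 -30 [ 0.49 -0.01 -0.92  1.24 -0.19  0.15] err 0.000
-3 -20 [ 0.47  0.02 -0.91  1.32 -0.18  0.08] err 0.000
-3 -10 [ 0.46  0.05 -0.9   1.4  -0.17  0.01] err 0.000
-0.06975647374412533
-4 -97 [ 0.7  -0.21 -0.94  0.81 -0.43  0.44] err 0.000
-4 -75 [ 0.63 -0.15 -0.95  0.92 -0.35  0.37] err 0.000
-4 -60 [ 0.59 -0.1  -0.94  1.01 -0.3   0.3 ] err 0.000
-4 -45 [ 0.55 -0.06 -0.94  1.11 -0.26  0.23] err 0.000
-4 -30 [ 0.52 -0.01 -0.92  1.22 -0.23  0.14] err 0.000
-4 -20 [ 0.5   0.02 -0.91  1.3  -0.21  0.07] err 0.000
-4 -10 [ 0.49  0.04 -0.9   1.38 -0.2   0.01] err 0.000
-0.08715574274765821
-5 -97 [ 0.74 -0.22 -0.93  0.82 -0.48  0.4 ] err 0.000
-5 -75 [ 0.67 -0.15 -0.94  0.93 -0.39  0.34] err 0.000
-5 -60 [ 0.62 -0.11 -0.94  1.01 -0.34  0.28] err 0.000
-5 -45 [ 0.59 -0.06 -0.94  1.11 -0.3   0.21] err 0.000
-5 -30 [ 0.55 -0.02 -0.93  1.21 -0.27  0.13] err 0.000
-5 -20 [ 0.53  0.01 -0.92  1.28 -0.25  0.07] err 0.000
-5 -10 [ 0.52  0.04 -0.91  1.35 -0.24  0.01] err 0.000
lin [-1.8 -5.6 22.1] rot [-0.073 -0.006  0.001]
lin [-1.8 -4.5 37. ] rot [-0.073 -0.006  0.001]
lin [-2.1 -1.  86. ] rot [-0.073 -0.006  0.001]
```

Call:
{"name": "arm_command", "arguments": {"rows": [{"grip": 0, "linear": [-1.8, -5.6, 10], "rot": [-0.073, -0.006, 0]}, {"grip": 0, "linear": [-1.8, -5.6, 22], "rot": [-0.073, -0.006, 0]}, {"grip": 0, "linear": [-1.8, -5.6, 22], "rot": [-0.073, -0.006, 0]}, {"grip": 0, "linear": [-1.8, -5.6, 22], "rot": [-0.073, -0.006, 0]}]}}

```text
clock: 8.38
position: [459.3, 98.1, 233.5]
ee_rot: [0.947, 0.113, 0.302, -0.005]
contact_force: [0.8, -0.6, -1.2]
gripper_width: 49.2
grasp_force: 63.0
```

Run:
```python
from h import *
inport(); T=PR@Ax(np.radians(-4)) if 0 else PR@R.from_rotvec([np.radians(-4),0,0]).as_matrix(); rel(at(-45,75*.07,3),T)
```

```text
t 8.375 port xyz -74.60131068107674 6.643368162213141 2.4443831268807235 roterr [-0.072 -0.002 -0.   ] F 1.3323558086705714 -0.8356137369539915 -0.1643000838496025 w 49.17755211648694 63.026143312454224 j [ 0.445 -0.146 -1.059  1.205 -0.189  0.218]
lin [ 0.6 -0.7 29.6] rot [0.002 0.002 0.   ]
```

Run:
```python
from kin import *
st=arm.read_state();print(repr(st["joints"]),st["position"],st["ee_rot"])
D.append((st["joints"],st["position"],st["ee_rot"]))
Z=np.array([.98,-.2])
for q,p,e in D: print(R.from_matrix(R.from_quat(e).as_matrix().T@fk(q,K0)[1]@C).as_rotvec(), fk(q,K0)[1]@[1,0,0], R.from_quat(e).as_matrix()[:,2])
# generic: free elementary offsets: q offsets 1,4,5,6 and links
def g(v):
    r=[]
    k=v[:8];do=np.r_[v[8:14]]
    for i,(q,p,e) in enumerate(D):
        P,W=fk(np.array(q)+do,k);P=P+W@C@np.array([v[14],v[15],0])
        r+=list((P-p)/5)
        if i: r+=list(R.from_matrix(R.from_quat(e).as_matrix().T@W@C).as_rotvec()/.005)
    return np.r_[r,do/.1,(v[:8]-K0)/300,v[14:]/30]
o=least_squares(g,np.r_[K0,np.zeros(8)]);print(o.x,o.cost);print(o.fun[:27].round(1))
```

```text
array([ 0.445, -0.146, -1.059,  1.205, -0.189,  0.218]) [459.276  98.132 233.512] [ 0.947  0.113  0.302 -0.005]
[-0.    0.   -0.09] [-0. -0. -1.] [ 0. -0. -1.]
[-0.001 -0.     0.001] [-0.002  0.001 -1.   ] [-0.002  0.002 -1.   ]
[-0.001 -0.001  0.   ] [ 0.555  0.144 -0.819] [ 0.556  0.145 -0.818]
[0.001 0.    0.   ] [ 0.559  0.152 -0.816] [ 0.559  0.15  -0.816]
[-0.  0. -0.] [ 0.57   0.078 -0.818] [ 0.57   0.078 -0.818]
[  50.727 -145.347   15.717  565.063  227.339  127.216  331.681   92.961
   -0.002    0.003    0.003   -0.       0.001    0.002   16.996    8.909] 45.69056959270928
[ 0.1 -0.3  2.1  0.4  0.6 -2.1 -0.1  0.1  0.1 -1.2 -0.  -0.6 -0.2 -0.1
  0.   2.   4.6  3.7  0.2  0.1 -0.  -1.3 -5.2 -3.1 -0.  -0.  -0.1]
```

```bash
cat > kin2.py <<'E'
from kin import *
D.append((np.array([.445,-.146,-1.059,1.205,-.189,.218]),[459.276,98.132,233.512],[.947,.113,.302,-.005]))
K0=np.array([0,0,245,410,430,0,300,0,-145,0.])
def fk(q,k):
    A=Az(q[0]);F=A@Ay(q[1]-q[2]);V=F@Ax(-q[3]);U=V@Ay(-q[4])
    return A@k[:3]+A@Ay(q[1])@np.array([0,0,k[3]])+F@np.array([k[4],0,k[5]])+V@np.array([0,k[8],k[9]])+U@np.array([k[6],0,k[7]]),U@Ax(-q[5])
k=least_squares(lambda k:np.r_[np.concatenate([fk(q,k)[0]-p for q,p,_ in D]),.003*(k-K0)],K0)
res=k.fun[:15];k=k.x
def ik(P,T,q0):
    f=lambda q:np.r_[(fk(q,k)[0]-P)/100,R.from_matrix(T.T@fk(q,k)[1]@C).as_rotvec()]
    o=least_squares(f,np.clip(q0,LO+.001,HI-.001),bounds=(LO,HI));return o.x,np.abs(o.fun).max()
E
cat > chk.py <<'E'
from kin2 import *
q0=arm.read_state()["joints"]
for yaw in(0,-4,4,8,12,16):
  for pt in(0,-6,6):
    T=PR@Ax(np.radians(yaw))@Ay(np.radians(pt));q=q0
    for x in(-75,-50,-30,-10,10,40):
        q,e=ik(at(x,0,3),T,q)
        if x in(-30,-10,40): print(yaw,pt,x,q.round(2),"err %.3f"%e)
E
python3 - <<'E'
from kin2 import *
print(k,res.round(1))
import chk
E
```

```text
[  -0.509    1.345  161.937  564.152  423.653   -1.066  296.635   -0.73
 -161.28    -0.131] [-0.1 -0.1 -0.2  0.1 -0.2  0.2 -0.1  0.  -0.1  0.   0.1  0.2  0.  -0.
 -0.1]
0 0 -30 [ 0.5  -0.03 -0.95  0.75 -0.16  0.61] err 0.072
0 0 -10 [ 0.52  0.02 -0.91  0.61 -0.16  0.74] err 0.095
0 0 40 [ 0.51  0.15 -0.73  0.08 -0.16  1.28] err 0.113
0 -6 -30 [ 0.55 -0.02 -0.91  0.62 -0.24  0.7 ] err 0.000
0 -6 -10 [ 0.5   0.03 -0.94  0.78 -0.16  0.59] err 0.004
0 -6 40 [ 0.51  0.16 -0.84  0.52 -0.16  0.83] err 0.059
0 6 -30 [ 0.54 -0.03 -0.88  0.41 -0.16  0.94] err 0.145
0 6 -10 [ 0.5   0.02 -0.74 -0.11 -0.16  1.49] err 0.164
0 6 40 [ 0.28  0.15 -0.54 -1.02 -0.16  2.57] err 0.150
-4 0 -30 [ 0.4  -0.03 -1.03  1.24 -0.16  0.21] err 0.074
-4 0 -10 [ 0.39  0.02 -1.01  1.26 -0.16  0.19] err 0.105
-4 0 40 [ 0.15  0.15 -0.98  2.05 -0.16 -0.4 ] err 0.128
-4 -6 -30 [ 0.51 -0.02 -0.97  0.92 -0.24  0.43] err 0.000
-4 -6 -10 [ 0.42  0.03 -0.99  1.14 -0.16  0.29] err 0.007
-4 -6 40 [ 0.42  0.15 -0.93  1.08 -0.16  0.33] err 0.080
-4 6 -30 [ 0.31 -0.03 -1.05  1.52 -0.16 -0.  ] err 0.160
-4 6 -10 [ 0.14  0.02 -1.04
[... 1419 characters left out ...]
  1.84] err 0.000
12 6 -30 [ 0.44 -0.02 -0.67 -0.44 -0.21  1.84] err 0.000
12 6 -10 [ 0.4   0.03 -0.62 -0.56 -0.22  1.99] err 0.000
12 6 40 [ 0.3   0.16 -0.53 -0.83 -0.24  2.33] err 0.000
16 0 -30 [ 0.33  0.01 -0.53 -0.56 -0.46  2.02] err 0.000
16 0 -10 [ 0.31  0.06 -0.52 -0.61 -0.44  2.09] err 0.000
16 0 40 [ 0.27  0.18 -0.47 -0.74 -0.41  2.26] err 0.000
16 -6 -30 [ 0.35  0.04 -0.5  -0.45 -0.56  1.91] err 0.000
16 -6 -10 [ 0.34  0.08 -0.49 -0.48 -0.53  1.95] err 0.000
16 -6 40 [ 0.32  0.19 -0.46 -0.57 -0.48  2.07] err 0.000
16 6 -30 [ 0.28  0.   -0.54 -0.74 -0.4   2.23] err 0.000
16 6 -10 [ 0.25  0.05 -0.52 -0.81 -0.39  2.32] err 0.000
16 6 40 [ 0.19  0.17 -0.47 -0.99 -0.39  2.55] err 0.000
```

Run:
```python
from kin2 import *
rng=np.random.default_rng(0)
for half in(0,180):
  T=PR@Az(np.radians(half))
  for x in(-200,-75,-10,40):
    S=set()
    for i in range(150):
        q,e=ik(at(x,0,3),T,rng.uniform(LO,HI))
        if e<1e-3: S.add(tuple(q.round(2)+0.))
    print(half,x,sorted(S)[:8])
```

```text
0 -200 [(np.float64(0.8), np.float64(-0.44), np.float64(-0.83), np.float64(0.48), np.float64(-0.7), np.float64(0.74))]
0 -75 [(np.float64(0.49), np.float64(-0.15), np.float64(-1.02), np.float64(0.92), np.float64(-0.17), np.float64(0.47))]
0 -10 []
0 40 []
180 -200 [(np.float64(0.8), np.float64(-0.44), np.float64(-0.83), np.float64(0.48), np.float64(-0.7), np.float64(-2.4))]
180 -75 [(np.float64(0.49), np.float64(-0.15), np.float64(-1.02), np.float64(0.92), np.float64(-0.17), np.float64(-2.67))]
180 -10 []
180 40 []
```

Run:
```python
from kin2 import *
q0=arm.read_state()["joints"]
for yaw in(0,2,4):
  for pt in(-3,-4.5,-6,-8,-10):
    T=PR@Ax(np.radians(yaw))@Ay(np.radians(pt));q=np.array([.57,-.1,-.85,.5,-.3,.8]);r=[]
    for x in(-75,-50,-40,-25,-10):
        q,e=ik(at(x,0,8),T,q);r.append("%d: j5 %.2f j3 %.2f e%.3f"%(x,q[4],q[2],e))
    print(yaw,pt,r)
T=PR@Ax(np.radians(2))@Ay(np.radians(-6))
for x in(-82,-70,-42,-22): rel(at(x,-.035*(25-x),8.5),T)
```

```text
0 -3 ['-75: j5 -0.32 j3 -0.91 e0.000', '-50: j5 -0.20 j3 -0.96 e0.000', '-40: j5 -0.16 j3 -0.97 e0.003', '-25: j5 -0.16 j3 -0.95 e0.026', '-10: j5 -0.16 j3 -0.92 e0.046']
0 -4.5 ['-75: j5 -0.37 j3 -0.87 e0.000', '-50: j5 -0.27 j3 -0.90 e0.000', '-40: j5 -0.23 j3 -0.92 e0.000', '-25: j5 -0.16 j3 -0.95 e0.001', '-10: j5 -0.16 j3 -0.93 e0.023']
0 -6 ['-75: j5 -0.42 j3 -0.83 e0.000', '-50: j5 -0.33 j3 -0.86 e0.000', '-40: j5 -0.29 j3 -0.87 e0.000', '-25: j5 -0.24 j3 -0.89 e0.000', '-10: j5 -0.17 j3 -0.93 e0.000']
0 -8 ['-75: j5 -0.48 j3 -0.78 e0.000', '-50: j5 -0.40 j3 -0.80 e0.000', '-40: j5 -0.37 j3 -0.81 e0.000', '-25: j5 -0.32 j3 -0.83 e0.000', '-10: j5 -0.27 j3 -0.85 e0.000']
0 -10 ['-75: j5 -0.53 j3 -0.74 e0.000', '-50: j5 -0.46 j3 -0.75 e0.000', '-40: j5 -0.43 j3 -0.76 e0.000', '-25: j5 -0.39 j3 -0.77 e0.000', '-10: j5 -0.34 j3 -0.78 e0.000']
2 -3 ['-75: j5 -0.32 j3 -0.87 e0.000', '-50: j5 -0.22 j3 -0.91 e0.000', '-40: j5 -0.17 j3 -0.93 e0.000', '-25: j5 -0.16 j3 -0.92 e0.016', '-10: j5 -0.16 j3 -0.89 e0.033']
2 -4.5 ['-75: j5 -0.37 j3 -0.83 e0.000', '-50: j5 -0.29 j3 -0.86 e0.000
[... 962 characters left out ...]
-6 ['-75: j5 -0.44 j3 -0.76 e0.000', '-50: j5 -0.36 j3 -0.77 e0.000', '-40: j5 -0.33 j3 -0.78 e0.000', '-25: j5 -0.29 j3 -0.79 e0.000', '-10: j5 -0.24 j3 -0.80 e0.000']
4 -8 ['-75: j5 -0.49 j3 -0.71 e0.000', '-50: j5 -0.43 j3 -0.73 e0.000', '-40: j5 -0.40 j3 -0.73 e0.000', '-25: j5 -0.36 j3 -0.74 e0.000', '-10: j5 -0.32 j3 -0.74 e0.000']
4 -10 ['-75: j5 -0.55 j3 -0.67 e0.000', '-50: j5 -0.49 j3 -0.68 e0.000', '-40: j5 -0.46 j3 -0.69 e0.000', '-25: j5 -0.42 j3 -0.69 e0.000', '-10: j5 -0.39 j3 -0.69 e0.000']
lin [ 6.  10.9 -6.6] rot [ 0.106 -0.103 -0.005]
lin [6.1 9.6 5.3] rot [ 0.106 -0.103 -0.005]
lin [ 6.1  6.6 33.1] rot [ 0.106 -0.103 -0.005]
lin [ 6.1  4.5 53. ] rot [ 0.106 -0.103 -0.005]
```

Call:
{"name": "arm_command", "arguments": {"rows": [{"grip": 0, "linear": [6, 10.9, -8], "rot": [0.106, -0.103, -0.005]}, {"grip": 0, "linear": [6, 10.9, -6.6], "rot": [0.106, -0.103, -0.005]}, {"grip": 0, "linear": [6, 10.9, -6.6], "rot": [0.106, -0.103, -0.005]}, {"grip": 0, "linear": [6, 10.9, -6.6], "rot": [0.106, -0.103, -0.005]}]}}

```text
clock: 8.88
position: [461.6, 90.7, 242.3]
ee_rot: [0.959, 0.132, 0.245, -0.051]
contact_force: [-0.1, 0.4, -1.1]
gripper_width: 48.7
grasp_force: 62.9
```

Run:
```python
from kin2 import *
inport()
T=PR@Ax(np.radians(2))@Ay(np.radians(-6))
for x in(-70,-60,-50,-40,-30,-22): rel(at(x,-.035*(25-x),8.5),T)
```

```text
t 8.875 port xyz -81.61300338000157 -1.1658684007833129 7.75023505482841 roterr [ 0.04  -0.107 -0.002] F 0.9507390025457181 0.42476917678540194 -0.621751701394175 w 48.74820183746529 62.93476581573486 j [ 0.612 -0.13  -0.781  0.302 -0.448  0.991]
lin [ 2.   2.6 11.4] rot [-0.005  0.003  0.   ]
lin [ 3.   2.7 21.3] rot [-0.005  0.003  0.   ]
lin [ 4.1  2.7 31.3] rot [-0.005  0.003  0.   ]
lin [ 5.2  2.8 41.2] rot [-0.005  0.003  0.   ]
lin [ 6.3  2.8 51.2] rot [-0.005  0.003  0.   ]
lin [ 7.1  2.9 59.1] rot [-0.005  0.003  0.   ]
```

Call:
{"name": "arm_command", "arguments": {"rows": [{"grip": 0, "linear": [2, 2.6, 11], "rot": [-0.004, 0.003, 0]}, {"grip": 0, "linear": [2.5, 2.6, 16], "rot": [-0.004, 0.003, 0]}, {"grip": 0, "linear": [3, 2.7, 21], "rot": [-0.004, 0.003, 0]}, {"grip": 0, "linear": [3.5, 2.7, 26], "rot": [-0.004, 0.003, 0]}, {"grip": 0, "linear": [4.1, 2.7, 31], "rot": [-0.004, 0.003, 0]}, {"grip": 0, "linear": [4.1, 2.7, 31], "rot": [-0.004, 0.003, 0]}]}}

```text
clock: 9.62
position: [482.0, 93.4, 218.1]
ee_rot: [0.958, 0.132, 0.249, -0.048]
contact_force: [3.2, 2.6, 2.4]
gripper_width: 49.1
grasp_force: 63.1
```

Run:
```python
from kin2 import *
inport()
T=PR@Ax(np.radians(2))@Ay(np.radians(-6))
for x in(-40,-30,-22): rel(at(x,-.035*(25-x),8.5),T)
s=imaging.get_image("scene");t=imaging.get_image("top")
a=cv2.resize(s["frame"][160:280,260:370],None,fx=4,fy=4,interpolation=cv2.INTER_CUBIC);b=cv2.resize(t["frame"][215:335,240:340],None,fx=4,fy=4,interpolation=cv2.INTER_CUBIC)
cv2.imwrite("pics/c5.png",np.hstack([a,b[:480]])[:,:800,::-1])
```

```text
t 9.625 port xyz -50.01816998514518 -3.7493912853899647 10.604564448298028 roterr [ 0.034 -0.099 -0.003] F 0.2425947752512373 1.7293765641146188 4.469837119879106 w 49.12267843381194 63.05890917778015 j [ 0.577 -0.059 -0.815  0.373 -0.337  0.944]
lin [-1.1 -1.1 10.2] rot [ 0.001 -0.005  0.001]
lin [-0.1 -1.2 20.2] rot [ 0.001 -0.005  0.001]
lin [ 0.7 -1.2 28.1] rot [ 0.001 -0.005  0.001]
```

View pics/c5.png

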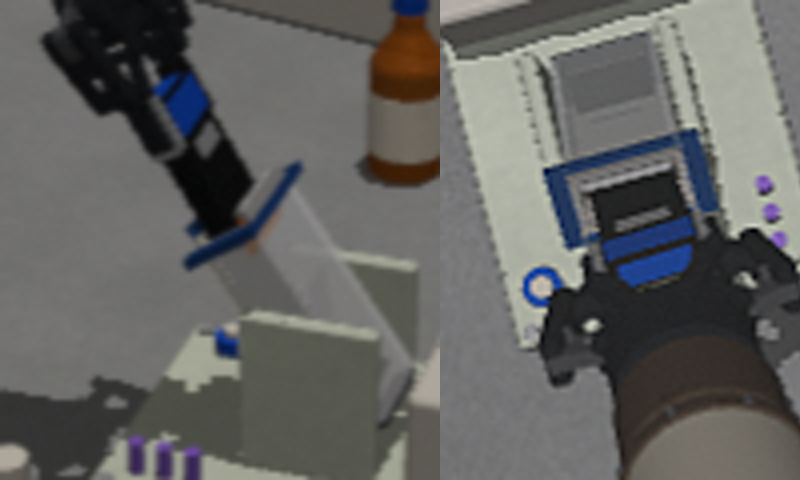

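The cassette has pushed the flap inward and is in the entrance, centred between the side walls: nose region at (240,215) in the scene crop, (640,200) in the top crop. Forces are small, so I'll continue.

Call:
{"name": "arm_command", "arguments": {"rows": [{"grip": 0, "linear": [1.5, -0.5, 5], "rot": [0, -0.003, 0]}, {"grip": 0, "linear": [2, -0.8, 10], "rot": [0, -0.005, 0]}, {"grip": 0, "linear": [2.5, -1, 15], "rot": [0, -0.005, 0]}, {"grip": 0, "linear": [3, -1.2, 20], "rot": [0, -0.005, 0]}, {"grip": 0, "linear": [3.5, -1.2, 25], "rot": [0, -0.005, 0]}, {"grip": 0, "linear": [3.8, -1.2, 29], "rot": [0, -0.005, 0]}, {"grip": 0, "linear": [3.8, -1.2, 29], "rot": [0, -0.005, 0]}]}}

```text
clock: 10.6
position: [498.0, 99.0, 193.9]
ee_rot: [0.959, 0.132, 0.245, -0.047]
contact_force: [4.8, 2.7, 2.5]
gripper_width: 49.2
grasp_force: 63.1
```

Run:
```python
from kin2 import *
inport()
T=PR@Ax(np.radians(3))@Ay(np.radians(-8))
for x in(-18,-12): rel(at(x,-.05*(25-x),9),T)
```

```text
t 10.6 port xyz -20.528860121623634 -2.520037038840723 10.54883181185336 roterr [ 0.032 -0.107 -0.003] F 1.0518803574673712 1.3305881905337282 5.811186257855613 w 49.17913337366008 63.09029459953308 j [ 0.55   0.009 -0.841  0.45  -0.25   0.883]
lin [-1.3 -0.3  2.7] rot [ 0.02  -0.033 -0.002]
lin [-0.6 -0.4  8.7] rot [ 0.02  -0.033 -0.002]
```

Call:
{"name": "arm_command", "arguments": {"rows": [{"grip": 0, "linear": [-0.5, -0.3, 3], "rot": [0.01, -0.016, 0]}, {"grip": 0, "linear": [-0.5, -0.4, 6], "rot": [0.02, -0.033, 0]}, {"grip": 0, "linear": [-0.6, -0.4, 8.5], "rot": [0.02, -0.033, 0]}, {"grip": 0, "linear": [-0.6, -0.4, 8.5], "rot": [0.02, -0.033, 0]}]}}

```text
clock: 11.1
position: [502.8, 101.5, 187.8]
ee_rot: [0.962, 0.135, 0.23, -0.055]
contact_force: [7.2, 1.0, 4.5]
gripper_width: 49.6
grasp_force: 63.3
```

Run:
```python
from kin2 import *
inport()
s=imaging.get_image("scene")
cv2.imwrite("pics/c6.png",cv2.resize(s["frame"][160:280,260:370],None,fx=4,fy=4,interpolation=cv2.INTER_CUBIC)[:,:,::-1])
```

```text
t 11.1 port xyz -12.559961600198763 -1.2933701379086786 11.416125350723513 roterr [ 0.053 -0.135 -0.002] F 0.40220781370998504 -0.8661192747163453 8.469295451667302 w 49.595803471035175 63.31456661224365 j [ 0.554  0.038 -0.763  0.274 -0.308  1.054]
```

View pics/c6.png

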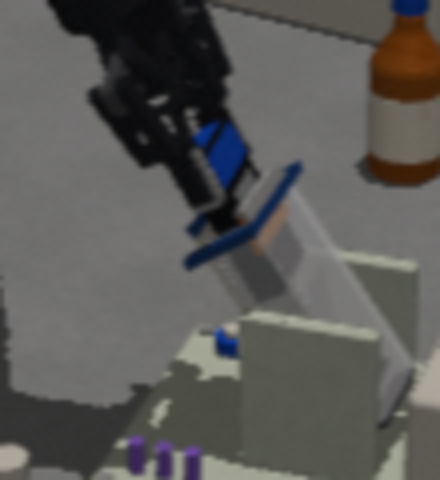

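The cassette is half-way in along the chute, with the flap lying on it (dark body visible through the duct at (250,270)). I'll release it and back out.

Call:
{"name": "arm_command", "arguments": {"rows": [{"grip": 1, "linear": [0, 0, 0], "rot": [0, 0, 0]}, {"grip": 1, "linear": [0, 0, 0], "rot": [0, 0, 0]}, {"grip": 1, "linear": [0, 0, -5], "rot": [0, 0, 0]}, {"grip": 1, "linear": [0, 0, -15], "rot": [0, 0, 0]}, {"grip": 1, "linear": [0, 0, -50], "rot": [0, 0, 0]}, {"grip": 1, "linear": [0, 0, -90], "rot": [0, 0, 0]}, {"grip": 0, "linear": [0, 0, -110], "rot": [0, 0, 0]}, {"grip": 0, "linear": [0, 0, -110], "rot": [0, 0, 0]}]}}

```text
clock: 12.15
position: [453.6, 81.9, 285.5]
ee_rot: [0.962, 0.135, 0.229, -0.055]
contact_force: [0.0, 0.9, -0.7]
gripper_width: 51.6
grasp_force: 0.0
```

Run:
```python
from kin2 import *
inport()
q0=arm.read_state()["joints"]
for yaw,pt in((8,-6),(10,-3),(12,0),(10,0),(10,-6),(6,-8)):
    T=PR@Ax(np.radians(yaw))@Ay(np.radians(pt));q=q0;r=[]
    for x in(-80,-50,-20,0,20,35,45):
        q,e=ik(at(x,5,2.5),T,q);r.append("%d: j5 %.2f e%.3f"%(x,q[4],e))
    print(yaw,pt,r)
T=PR@Ax(np.radians(10))@Ay(np.radians(-3))
for x in(-80,-60): rel(at(x,5-(40-x)*.176*.5,2.5+2),T)
s=imaging.get_image("scene");t=imaging.get_image("top")
a=cv2.resize(s["frame"][160:280,260:370],None,fx=4,fy=4,interpolation=cv2.INTER_CUBIC);b=cv2.resize(t["frame"][215:335,240:340],None,fx=4,fy=4,interpolation=cv2.INTER_CUBIC)
cv2.imwrite("pics/c7.png",np.hstack([a,b[:480]])[:,:800,::-1])
for x in(-45,0):
  for y in(-25,25):
    for z in(-10,10): print(x,y,z,(proj(s,at(x,y,z))-[260,160])*4,(proj(t,at(x,y,z))-[240,215])*4+[440,0])
```

```text
t 12.15 port xyz -122.69182621267035 -7.60599275512068 24.36092466249522 roterr [ 0.052 -0.138 -0.002] F 0.6842477234002547 0.8480845460681473 -0.18015313545842057 w 51.61543216198142 0.0 j [ 0.598 -0.179 -0.647  0.17  -0.644  1.138]
8 -6 ['-80: j5 -0.48 e0.000', '-50: j5 -0.40 e0.000', '-20: j5 -0.34 e0.000', '0: j5 -0.29 e0.000', '20: j5 -0.26 e0.000', '35: j5 -0.23 e0.000', '45: j5 -0.21 e0.000']
10 -3 ['-80: j5 -0.43 e0.000', '-50: j5 -0.36 e0.000', '-20: j5 -0.30 e0.000', '0: j5 -0.27 e0.000', '20: j5 -0.24 e0.000', '35: j5 -0.23 e0.000', '45: j5 -0.22 e0.000']
12 0 ['-80: j5 -0.39 e0.000', '-50: j5 -0.34 e0.000', '-20: j5 -0.30 e0.000', '0: j5 -0.28 e0.000', '20: j5 -0.26 e0.000', '35: j5 -0.26 e0.000', '45: j5 -0.25 e0.000']
10 0 ['-80: j5 -0.33 e0.000', '-50: j5 -0.27 e0.000', '-20: j5 -0.21 e0.000', '0: j5 -0.18 e0.000', '20: j5 -0.17 e0.000', '35: j5 -0.16 e0.000', '45: j5 -0.16 e0.000']
10 -6 ['-80: j5 -0.51 e0.000', '-50: j5 -0.44 e0.000', '-20: j5 -0.38 e0.000', '0: j5 -0.35 e0.000', '20: j5 -0.32 e0.000', '35: j5 -0.30 e0.000', '45: j5 -0.29 e0.000']
6 -8 ['-80: j5 -0.51 e0.000', '-50: j5 -0.43 e0.000', '-20: j5 -0.36 e0.000', '0: j5 -0.31 e0.000', '20: j5 -0.26 e0.000', '35: j5 -0.23 e0.000', '45: j5 -0.21 e0.000']
lin [-13.8   0.2  45.1] rot [ 0.121  0.085 -0.013]
lin [-11.   -0.5  64.9] rot [ 0.121  0.085 -0.013]
-45 -25 -10 [153.162 172.771] [693.48  251.545]
-45 -25 10 [179.338 158.914] [684.361 221.806]
-45 25 -10 [181.273 135.65 ] [605.685 277.197]
-45 25 10 [206.866 121.937] [595.829 247.678]
0 -25 -10 [196.523 234.473] [682.802 209.78 ]
0 -25 10 [222.779 221.233] [673.891 180.642]
0 25 -10 [223.067 195.852] [597.785 234.63 ]
0 25 10 [248.731 182.723] [588.191 205.695]
```

View pics/c7.png

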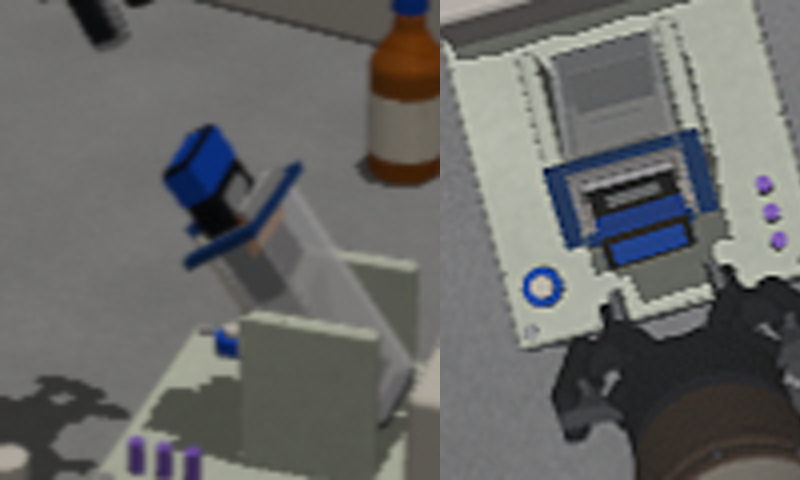

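The cassette stayed pinched half-way: its blue end is at (200,160) in the scene crop and it is centred in the entrance in the top crop. Next I'll push it home with closed fingertips, yawed 10° so that j5 stays in range.

```bash
cat > push.py <<'E'
from kin2 import *
import sys
inport()
T=PR@Ax(np.radians(10))@Ay(np.radians(-3))
for x in map(float,sys.argv[1:]): print(x,end=" ");rel(at(x,5,5),T)
E
python3 push.py -75 -50
```

```text
t 12.25 port xyz -120.7303304261375 -7.849797227894219 22.44876190755903 roterr [ 0.051 -0.143 -0.002] F 0.06592632533509707 0.3252903581274184 0.30163490513423297 w 35.94660002814574 0.0 j [ 0.598 -0.175 -0.65   0.17  -0.643  1.138]
-75.0 lin [-10.7 -10.5  48.3] rot [ 0.123  0.09  -0.014]
-50.0 lin [-7.1 -9.2 73.1] rot [ 0.123  0.09  -0.014]
```

Call:
{"name": "arm_command", "arguments": {"rows": [{"grip": 0, "linear": [-5, -5, 10], "rot": [0.123, 0.09, -0.014]}, {"grip": 0, "linear": [-10.7, -10.5, 15], "rot": [0.123, 0.09, -0.014]}, {"grip": 0, "linear": [-10.7, -10.5, 30], "rot": [0.123, 0.09, -0.014]}, {"grip": 0, "linear": [-10.7, -10.5, 48], "rot": [0.123, 0.09, -0.014]}, {"grip": 0, "linear": [-10.7, -10.5, 48], "rot": [0.123, 0.09, -0.014]}, {"grip": 0, "linear": [-10.7, -10.5, 48], "rot": [0.123, 0.09, -0.014]}]}}

```text
clock: 13.0
position: [461.8, 97.0, 235.7]
ee_rot: [0.946, 0.153, 0.261, -0.117]
contact_force: [-1.9, -0.2, 0.3]
gripper_width: -0.1
grasp_force: 0.0
```

```bash
python3 push.py -50 -40 -10 20 30
```

```text
t 13.0 port xyz -75.14284606982369 4.918817836258908 5.480489842841333 roterr [ 0.174 -0.053 -0.005] F -1.375558295971165 0.2658385286038676 -1.3777433405981192 w -0.09469122338757548 0.0 j [ 0.535 -0.116 -0.689 -0.061 -0.418  1.404]
-50.0 lin [ 0.8  4.3 24.8] rot [0.001 0.001 0.001]
-40.0 lin [ 1.4  6.  34.6] rot [0.001 0.001 0.001]
-10.0 lin [ 2.9 11.2 64.1] rot [0.001 0.001 0.001]
20.0 lin [ 4.5 16.4 93.6] rot [0.001 0.001 0.001]
30.0 lin [  5.   18.1 103.4] rot [0.001 0.001 0.001]
```

Call:
{"name": "arm_command", "arguments": {"rows": [{"grip": 0, "linear": [0.4, 2.1, 12], "rot": [0, 0, 0]}, {"grip": 0, "linear": [0.8, 4.2, 24], "rot": [0, 0, 0]}, {"grip": 0, "linear": [1.1, 5.2, 30], "rot": [0, 0, 0]}, {"grip": 0, "linear": [1.4, 6, 35], "rot": [0, 0, 0]}, {"grip": 0, "linear": [1.7, 7, 41], "rot": [0, 0, 0]}, {"grip": 0, "linear": [2, 8.2, 47], "rot": [0, 0, 0]}, {"grip": 0, "linear": [2.3, 9.2, 53], "rot": [0, 0, 0]}, {"grip": 0, "linear": [2.6, 10.2, 59], "rot": [0, 0, 0]}, {"grip": 0, "linear": [2.9, 11.2, 64], "rot": [0, 0, 0]}, {"grip": 0, "linear": [2.9, 11.2, 64], "rot": [0, 0, 0]}]}}

```text
clock: 14.25
position: [497.9, 106.8, 182.3]
ee_rot: [0.946, 0.153, 0.262, -0.117]
contact_force: [-0.3, 0.1, -0.1]
gripper_width: -0.3
grasp_force: 0.0
```

```bash
python3 push.py 0 10 20 30
python3 - <<'E'
from h import *
s=imaging.get_image("scene");t=imaging.get_image("top")
a=cv2.resize(s["frame"][160:280,260:370],None,fx=4,fy=4,interpolation=cv2.INTER_CUBIC);b=cv2.resize(t["frame"][215:335,240:340],None,fx=4,fy=4,interpolation=cv2.INTER_CUBIC)
cv2.imwrite("pics/c8.png",np.hstack([a,b[:480]])[:,:800,::-1])
E
```

```text
t 14.25 port xyz -9.985352172079184 5.081939960515401 5.508635642905546 roterr [ 0.174 -0.052 -0.005] F -0.04795870424969703 0.18503488485329744 -0.2618629807650371 w -0.2941251305256231 1.5126816172994495e-05 j [ 0.499  0.039 -0.671 -0.16  -0.285  1.532]
0.0 lin [0.  1.8 9.8] rot [ 0.    -0.     0.001]
10.0 lin [ 0.5  3.5 19.7] rot [ 0.    -0.     0.001]
20.0 lin [ 1.   5.3 29.5] rot [ 0.    -0.     0.001]
30.0 lin [ 1.5  7.  39.3] rot [ 0.    -0.     0.001]
```

View pics/c8.png

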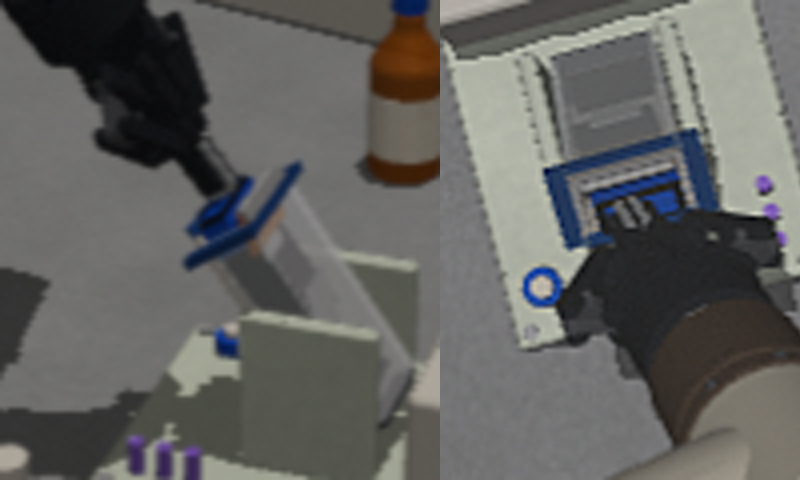

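The fingertips at (210,170) are pushing the blue end, which is now almost at the frame and centred. Force is near zero, so I'll keep going.

Call:
{"name": "arm_command", "arguments": {"rows": [{"grip": 0, "linear": [0, 0.9, 5], "rot": [0, 0, 0]}, {"grip": 0, "linear": [0, 1.8, 10], "rot": [0, 0, 0]}, {"grip": 0, "linear": [0.3, 2.6, 15], "rot": [0, 0, 0]}, {"grip": 0, "linear": [0.5, 3.5, 20], "rot": [0, 0, 0]}, {"grip": 0, "linear": [0.7, 4.2, 24], "rot": [0, 0, 0]}, {"grip": 0, "linear": [1, 5.3, 29.5], "rot": [0, 0, 0]}, {"grip": 0, "linear": [1, 5.3, 29.5], "rot": [0, 0, 0]}]}}

```text
clock: 15.22
position: [514.4, 111.1, 157.5]
ee_rot: [0.946, 0.152, 0.262, -0.117]
contact_force: [4.1, 1.4, -0.0]
gripper_width: 0.2
grasp_force: 2.9
```

```bash
python3 push.py 25 26 28 30
```

```text
t 15.225 port xyz 20.11107807123217 5.023643650770874 5.226138981803496 roterr [ 0.174 -0.051 -0.005] F 2.5044398491784774 0.3342465081054824 3.530109497124423 w 0.2038139110668665 2.900483927805908 j [ 0.481  0.111 -0.644 -0.231 -0.241  1.618]
25.0 lin [0.  0.9 4.8] rot [ 0.    -0.001  0.   ]
26.0 lin [0.1 1.  5.8] rot [ 0.    -0.001  0.   ]
28.0 lin [0.2 1.4 7.8] rot [ 0.    -0.001  0.   ]
30.0 lin [0.3 1.7 9.7] rot [ 0.    -0.001  0.   ]
```

Call:
{"name": "arm_command", "arguments": {"rows": [{"grip": 0, "linear": [1, 0.4, 2], "rot": [0, 0, 0]}, {"grip": 0, "linear": [1, 0.7, 4], "rot": [0, 0, 0]}, {"grip": 0, "linear": [1, 0.7, 4], "rot": [0, 0, 0]}]}}

```text
clock: 15.6
position: [516.5, 111.6, 154.5]
ee_rot: [0.946, 0.153, 0.262, -0.117]
contact_force: [-0.4, 0.4, 3.1]
gripper_width: -0.1
grasp_force: 3.0
```

```bash
python3 push.py
```

```text
t 15.6 port xyz 23.76399598716078 4.957615846200309 5.246966476088491 roterr [ 0.174 -0.052 -0.005] F -2.723417666728877 0.46213875077132327 1.5345181459972592 w -0.08602367683225291 2.972339981134624 j [ 0.478  0.12  -0.639 -0.241 -0.239  1.631]
```

Call:
{"name": "arm_command", "arguments": {"rows": [{"grip": 0, "linear": [0, 0.2, 1], "rot": [0, 0, 0]}, {"grip": 0, "linear": [0, 0.3, 1.5], "rot": [0, 0, 0]}, {"grip": 0, "linear": [0, 0.3, 1.5], "rot": [0, 0, 0]}]}}

```text
clock: 15.98
position: [517.3, 111.8, 153.3]
ee_rot: [0.946, 0.153, 0.262, -0.117]
contact_force: [-1.8, -1.2, 4.4]
gripper_width: -0.2
grasp_force: 2.8
```

```bash
python3 push.py
```

```text
t 15.975 port xyz 25.24214862339353 4.934419877668513 5.258617554239114 roterr [ 0.174 -0.052 -0.005] F -4.789847763119546 -0.669719144434996 0.8518761518780518 w -0.1510586199673519 2.8443527587183492 j [ 0.477  0.124 -0.637 -0.245 -0.238  1.636]
```

Call:
{"name": "arm_command", "arguments": {"rows": [{"grip": 0, "linear": [0, 0.2, 0.8], "rot": [0, 0, 0]}, {"grip": 0, "linear": [0, 0.3, 1.5], "rot": [0, 0, 0]}, {"grip": 0, "linear": [0, 0.3, 1.5], "rot": [0, 0, 0]}]}}

```text
clock: 16.35
position: [518.2, 112.0, 152.0]
ee_rot: [0.946, 0.153, 0.262, -0.117]
contact_force: [-0.9, -0.3, 3.6]
gripper_width: 0.2
grasp_force: 2.7
```

```bash
python3 push.py
```

```text
t 16.35 port xyz 26.85665380925991 4.943636433764801 5.266514122918352 roterr [ 0.174 -0.052 -0.005] F -3.4373534703744464 -0.022612417259943986 1.2990193915256367 w 0.16783293913267724 2.670258115873594 j [ 0.476  0.128 -0.636 -0.25  -0.236  1.641]
```

Call:
{"name": "arm_command", "arguments": {"rows": [{"grip": 0, "linear": [0, 0.1, 0.6], "rot": [0, 0, 0]}, {"grip": 0, "linear": [0, 0.2, 1.2], "rot": [0, 0, 0]}, {"grip": 0, "linear": [0, 0.2, 1.2], "rot": [0, 0, 0]}]}}

```text
clock: 16.73
position: [518.8, 112.2, 151.0]
ee_rot: [0.946, 0.153, 0.262, -0.117]
contact_force: [-0.4, -0.5, 3.4]
gripper_width: -0.0
grasp_force: 2.6
```

```bash
python3 push.py
```

```text
t 16.725 port xyz 28.04755912712888 4.923558331144246 5.247550809590157 roterr [ 0.174 -0.052 -0.005] F -3.0933110179347687 -0.3653541198801074 1.5779502384161521 w -0.025806033559749936 2.6118158711061934 j [ 0.475  0.13  -0.634 -0.253 -0.234  1.645]
```

Call:
{"name": "arm_command", "arguments": {"rows": [{"grip": 0, "linear": [0, 0.1, 0.6], "rot": [0, 0, 0]}, {"grip": 0, "linear": [0, 0.2, 1.2], "rot": [0, 0, 0]}, {"grip": 0, "linear": [0, 0.2, 1.2], "rot": [0, 0, 0]}]}}

```text
clock: 17.1
position: [519.5, 112.4, 150.1]
ee_rot: [0.946, 0.153, 0.262, -0.117]
contact_force: [-1.5, -0.7, 2.6]
gripper_width: 0.1
grasp_force: 2.6
```

```bash
python3 push.py
```

```text
t 17.1 port xyz 29.25220343577875 4.962773282837722 5.272207062310314 roterr [ 0.174 -0.052 -0.005] F -3.0677418936742207 -0.30856399461738915 0.16049062503871597 w 0.05316903273107137 2.5663579318643315 j [ 0.474  0.133 -0.633 -0.257 -0.233  1.649]
```

Call:
{"name": "arm_command", "arguments": {"rows": [{"grip": 0, "linear": [0, 0.1, 0.6], "rot": [0, 0, 0]}, {"grip": 0, "linear": [0, 0.2, 1.0], "rot": [0, 0, 0]}, {"grip": 0, "linear": [0, 0.2, 1.0], "rot": [0, 0, 0]}]}}

```text
clock: 17.48
position: [520.0, 112.5, 149.2]
ee_rot: [0.946, 0.153, 0.262, -0.117]
contact_force: [-1.3, -0.5, 3.6]
gripper_width: -0.3
grasp_force: 2.6
```

```bash
python3 push.py
```

```text
t 17.475 port xyz 30.245962148802207 4.94706254483095 5.2380695320912425 roterr [ 0.174 -0.052 -0.005] F -3.7558251828222313 -0.13236960135008258 0.9345831973033456 w -0.306279211774007 2.627917231293395 j [ 0.473  0.136 -0.632 -0.259 -0.232  1.653]
```

Call:
{"name": "arm_command", "arguments": {"rows": [{"grip": 0, "linear": [0, 0.1, 0.6], "rot": [0, 0, 0]}, {"grip": 0, "linear": [0, 0.2, 1.2], "rot": [0, 0, 0]}, {"grip": 0, "linear": [0, 0.2, 1.2], "rot": [0, 0, 0]}]}}

```text
clock: 17.85
position: [520.7, 112.8, 148.2]
ee_rot: [0.946, 0.153, 0.262, -0.117]
contact_force: [-1.7, -0.1, 2.8]
gripper_width: 0.1
grasp_force: 2.7
```

```bash
python3 push.py
```

```text
t 17.85 port xyz 31.475371904103277 4.9662355640476274 5.266257626617293 roterr [ 0.174 -0.052 -0.005] F -3.2234816054699666 0.3275941742548675 0.2478933148064247 w 0.1378637028416606 2.6792450228822418 j [ 0.473  0.139 -0.63  -0.263 -0.23   1.657]
```

Call:
{"name": "arm_command", "arguments": {"rows": [{"grip": 0, "linear": [0, 0.1, 0.6], "rot": [0, 0, 0]}, {"grip": 0, "linear": [0, 0.2, 1.0], "rot": [0, 0, 0]}, {"grip": 0, "linear": [0, 0.2, 1.0], "rot": [0, 0, 0]}]}}

```text
clock: 18.23
position: [521.3, 112.9, 147.5]
ee_rot: [0.946, 0.153, 0.262, -0.117]
contact_force: [-2.4, -0.6, 4.8]
gripper_width: 0.1
grasp_force: 3.3
```

```bash
python3 push.py
```

```text
t 18.225 port xyz 32.403577576323 4.947558376649302 5.263174724398388 roterr [ 0.174 -0.052 -0.005] F -5.3033377648746525 0.018285236710766872 0.7090667143300429 w 0.14307249130915173 3.3013808454415994 j [ 0.472  0.141 -0.629 -0.266 -0.229  1.66 ]
```

Call:
{"name": "arm_command", "arguments": {"rows": [{"grip": 0, "linear": [0, 0.1, 0.4], "rot": [0, 0, 0]}, {"grip": 0, "linear": [0, 0.1, 0.7], "rot": [0, 0, 0]}, {"grip": 0, "linear": [0, 0.1, 0.7], "rot": [0, 0, 0]}]}}

```text
clock: 18.6
position: [521.5, 113.0, 147.0]
ee_rot: [0.946, 0.153, 0.262, -0.117]
contact_force: [-3.2, -0.6, 7.7]
gripper_width: 0.2
grasp_force: 4.5
```

```bash
python3 push.py
```

```text
t 18.6 port xyz 32.930891929943165 4.983523665050464 5.251462898175391 roterr [ 0.175 -0.052 -0.005] F -8.223027080689189 0.23322663315583758 1.76361398532531 w 0.18798329111997364 4.481790479112533 j [ 0.471  0.142 -0.628 -0.268 -0.229  1.663]
```

Call:
{"name": "arm_command", "arguments": {"rows": [{"grip": 0, "linear": [0, 0.1, 0.5], "rot": [0, 0, 0]}, {"grip": 0, "linear": [0, 0.2, 0.9], "rot": [0, 0, 0]}, {"grip": 0, "linear": [0, 0.2, 0.9], "rot": [0, 0, 0]}]}}

```text
clock: 18.98
position: [521.9, 113.2, 146.5]
ee_rot: [0.946, 0.153, 0.262, -0.117]
contact_force: [-6.4, 0.4, 8.3]
gripper_width: 0.3
grasp_force: 6.1
```

```bash
python3 push.py
```

```text
t 18.975 port xyz 33.56793697204435 5.091777356364857 5.282921154736127 roterr [ 0.175 -0.051 -0.005] F -10.304807992452295 2.0336040690284016 -0.21164507312953662 w 0.2805444593409787 6.080887782300124 j [ 0.471  0.144 -0.627 -0.271 -0.229  1.666]
```

Call:
{"name": "arm_command", "arguments": {"rows": [{"grip": 0, "linear": [0, 0.1, 0.4], "rot": [0, 0, 0]}, {"grip": 0, "linear": [0, 0.1, 0.8], "rot": [0, 0, 0]}, {"grip": 0, "linear": [0, 0.1, 0.8], "rot": [0, 0, 0]}, {"grip": 0, "linear": [0, 0.1, 0.8], "rot": [0, 0, 0]}]}}

```text
clock: 19.48
position: [522.1, 113.4, 146.1]
ee_rot: [0.946, 0.153, 0.262, -0.118]
contact_force: [-7.8, -0.2, 10.6]
gripper_width: 0.3
grasp_force: 7.5
```

```bash
python3 push.py
```

```text
t 19.475 port xyz 34.0975181433958 5.207972143059707 5.272737974480098 roterr [ 0.175 -0.051 -0.005] F -13.049367737359143 1.7847382107629213 -0.18324190652039712 w 0.25979147806524655 7.50350491332938 j [ 0.471  0.145 -0.626 -0.273 -0.228  1.669]
```

It is firmly bedded: about 13 N, against roughly 3.3 N of sliding friction. Now withdraw.

Call:
{"name": "arm_command", "arguments": {"rows": [{"grip": 0, "linear": [-0.3, -0.9, -5], "rot": [0, 0, 0]}, {"grip": 0, "linear": [-0.8, -2.6, -15], "rot": [0, 0, 0]}, {"grip": 0, "linear": [-1.5, -5.3, -30], "rot": [0, 0, 0]}, {"grip": 0, "linear": [-2.5, -8.8, -50], "rot": [0, 0, 0]}, {"grip": 0, "linear": [-4, -14, -80], "rot": [0, 0, 0]}, {"grip": 0, "linear": [-6.5, -23, -130], "rot": [0, 0, 0]}, {"grip": 0, "linear": [-6.5, -23, -130], "rot": [0, 0, 0]}, {"grip": 0, "linear": [-6.5, -23, -130], "rot": [0, 0, 0]}]}}

```text
clock: 20.48
position: [448.5, 93.4, 253.2]
ee_rot: [0.946, 0.152, 0.261, -0.117]
contact_force: [1.2, -0.7, -0.4]
gripper_width: -0.1
grasp_force: 0.0
```

```bash
python3 push.py
python3 - <<'E'
from h import *
s=imaging.get_image("scene");t=imaging.get_image("top")
a=cv2.resize(s["frame"][160:280,260:370],None,fx=4,fy=4,interpolation=cv2.INTER_CUBIC);b=cv2.resize(t["frame"][215:335,240:340],None,fx=4,fy=4,interpolation=cv2.INTER_CUBIC)
cv2.imwrite("pics/c9.png",np.hstack([a,b[:480]])[:,:800,::-1])
E
```

```text
t 20.475 port xyz -97.3669358467688 4.875906716119448 4.247949906939208 roterr [ 0.174 -0.053 -0.005] F 0.9193325431121769 -0.9943808617971461 0.5560063075584952 w -0.12194856533392291 0.0 j [ 0.549 -0.168 -0.689 -0.039 -0.469  1.371]
```

View pics/c9.png

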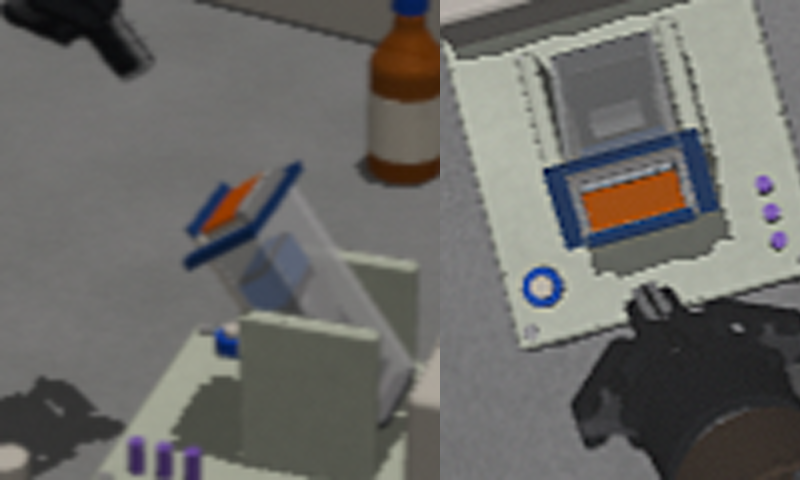

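The orange flap is shut at (235,205) and (635,200), the cassette's blue end shows inside the duct at (275,270), and the gripper is clear of everything.

```bash
python3 -c "
from h import *
print(job.job_done())"
```

```text
the job is handed in; nothing more can be done
None
```

The blue cassette is in the culture unit, bedded on the stop with about 13 N of push (roughly 3 N of that sliding friction), and the flap is shut behind it. The job is handed in at about 20.5 s of the 48 s, with no verdict returned; the other cassettes and the bench items were not touched.

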